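Change a data terminal over to its thick battery

TASK

Change the hand-held data terminal over to its long-running battery: the thick pack now in the charger goes into the terminal's open battery bay, and the thin pack now in the terminal goes into the charger (each bay takes one pack, so park one meanwhile, for instance on the empty rubber mat). Fit the tall cover from the spares tray over the thick pack, pressing it down evenly until it has clicked in along every edge and lies fully home. Put the low cover that lies on the bench, right way up as it lies now, into the spares tray in its place.

Things in the scene. Friction and masses are not known exactly. Their poses are not given: they have to be found in the camera images.
- terminal: Grey hand-held data terminal, face down, fixed; top face z = 24 mm. Origin on the bench under the bay's centre; x lengthwise (+90/-62 mm), 86 mm across y. Bay: a well 99 x 67 mm (x, y) with a ledge at z = 9 mm that slopes in to a pack pocket 62 x 34 mm, floor z = 4 mm. A sprung clip juts 10 mm from the middle of each well wall at z = 21 mm. Packs and covers fit either way round, x along x.
- charger: Black single-bay battery charger, fixed: 106 x 76 x 20 mm, top face at z = 20 mm. Origin on the bench under the centre of its bay; x along its length (56 mm to +x, 50 mm to -x), z up. The bay's sides slope in from 83 x 54 mm at the top to 62 (x) x 34 (y) mm at the floor, z = 8 mm; a pack fits either way round, its x along the charger's x.
- spares_tray: Shallow aluminium tray, fixed, 136 (x) x 104 (y) x 12 mm, walls and floor 3 mm thick (inside 130 x 98 mm). Origin at the centre of its underside. Holds one cover at a time, lying flat, its x along the tray's x.
- rubber_mat: Empty black ribbed rubber mat, fixed, 110 (x) x 90 (y) x 2 mm, clear of other things: a free spot for parking a pack. Origin at the centre of its underside.
- thin_pack: Thin battery pack, black with a grey label: 58 (x) x 30 (y) x 30 mm. Origin at the centre of its underside, z up. Starts in the terminal's pocket, standing 10 mm above the terminal's top face; pinch it across y (30 mm) near the top. 60 to 130 g.
- thick_pack: Thick battery pack, black with a grey label: 58 (x) x 30 (y) x 38 mm, otherwise like the thin one. Origin at the centre of its underside. Starts in the charger, standing 26 mm above the charger's top face; in the terminal it stands 18 mm above the top face. 90 to 190 g.
- tall_cover: Grey cover, hollow, 37.5 mm high. Origin: base centre, x lengthwise. Plug 88 x 56 mm, tapering to 77 x 45 at the base; rim 110 x 78 (z 14-20); hump 90 x 58 to the top: pinch it across y. Starts in the tray. Only it clears the thick pack. Set in the bay it stops on the clips 11 mm high; about 9 N straight down (15-20 is plenty), held level or on its middle, snaps it home: origin 10 mm over terminal's.
- low_cover: Low battery cover, same plug and rim (110 x 78 mm, z = 14 to 18 mm), above it a flat-topped body 92 x 60 mm up to z = 29 mm: pinch this across y (60 mm). Origin at the centre of its underside, z up. Starts lying on the bench, right way up.

How it is judged:
At the end, for the whole second after the job is handed in: Thick pack on the floor of the terminal's pocket and thin pack on that of the charger's (centre 10 mm, height 2.5 mm, level); tall cover home over it (centre 6 mm, height 1.5 mm, level 0.025 rad); low cover flat, right way up in the tray (centre 15 mm, height 3 mm); all at rest (horizontal distance between thick_pack and terminal below 0.01 m and z of thick_pack in the frame of terminal between 0.0015 and 0.0065 m and linear speed of each of thick_pack, thin_pack, tall_cover, low_cover below 0.02 m/s and angle between each of thick_pack, thin_pack, low_cover's own z axis and vertical below 0.06 rad and horizontal distance between thin_pack and charger below 0.01 m and z of thin_pack in the frame of charger between 0.0055 and 0.0105 m and horizontal distance between tall_cover and terminal below 0.006 m and z of tall_cover in the frame of terminal between 0.0085 and 0.0115 m and angle between tall_cover's own z axis and vertical below 0.025 rad and angle between the x axis of tall_cover and the x axis of terminal, either way round below 0.12 rad and horizontal distance between low_cover and spares_tray below 0.015 m and z of low_cover in the frame of spares_tray between 0 and 0.006 m); the robot touches nothing.
It also fails if it takes over 125 s, if anything falls off the work surface, if the arm or the gripper's body presses on something with over 40 N, if the wrist force passes 120 N, or if a joint passes its speed limit or range.

ROBOT

A 6-joint arm with a two-finger parallel gripper is mounted at the origin on a cart in front of the work surface, level with it; the furniture and walls round the work are solid. World frame = base frame: x ahead of the robot, y to its left, z up, the work surface at z = 0. Lengths are in m, angles in rad, forces in N, time in s.
With the tool pointing down it reaches from about 0.35 to 0.775 m from the base axis. Payload 5.5 kg.
Tool frame: the origin (TCP) lies on the mounting face of the last link; the fingertips stand 173 mm ahead of it and the grasp point (between the pads) lies 155 mm ahead of it; z points along the fingers, y is the direction in which the jaws open and shut (so a half turn about z gives the same grasp; the last joint's range is limited). The gripper opens to 85 mm and grips with 20 to 120 N. Pads are 22 mm wide; open, the fingers measure 114 mm over their backs; the gripper's body (76 mm by 85 mm) begins 54 mm behind the grasp point. The pads swing forward as they close: fully open they stand 13 mm farther back than shut.
Start: joints at [1.171, 0.313, 0.046, 1.304, 0, 1.431], TCP at [0.148, 0.556, 0.405] pointing down, gripper open.
Joint ranges: [-2.76, 2.76], [-0.86, 1.69], [-1.03, 1.26], [-2.2, 2.34], [-1.47, 1.5], [-3.14, 3.14]. Speed limits (rad/s): [2.57, 2.57, 3.14, 3.14, 3.14, 3.14].

INTERFACE

Orientations are given as a unit quaternion [w, x, y, z].
In Python, from workcell import get_state, eyes, env gives the robot as it stands. The module is installed in compiled form; this text tells all that it offers.
- The arm moves only by the tool carry_out, never from a script. Its argument "motion" is a list of rows, each an object of numbers: "jaw": the opening, from -1 (shut) to 1 (fully open); "tx", "ty", "tz": the shift along the tool's x, y, z in cm; "wx", "wy", "wz": the turn, a rotation vector about the tool's x, y, z in degrees. In form: [{"jaw": .., "tx": .., "ty": .., "tz": .., "wx": .., "wy": .., "wz": ..}, ...]. A call has 1 to 20 rows; each row shifts and turns the commanded pose from where the row before left it, along the tool's axes as they then stand; what a row does not reach is not made up. A row lasts 1/8 s, in which the tool goes at most 62.5 mm and 10.7 degrees, less where a joint would pass 70% of its speed; a pose out of reach is approached as far as the arm can. A call with a gripper value outside its range is refused whole. The fingers move at their own pace and stop on an object; "force" is the grip in N (left out, the last holds). Time passes only in rows, so rows that do not move let the fingers close. It gives the time, the measured TCP pose, the force and the opening at its end, in the units of the state.
- get_state(): the state, without advancing time (a new reading comes with each control period).
- eyes.read_camera(name): name is "side" or "top" or "wrist"; returns the picture (480x640x3 uint8, blue, green, red); there is no depth.
- eyes.calibration(name): a dict with "K" (3x3 intrinsics, pixels), "camera_from_world" (4x4, takes a point from world to camera coordinates). Camera axes: x right, y up, looking along -z (the intrinsics and any distortion apply to the point x, -y, -z); pixel columns grow to the right and rows downward; lengths in m; the calibration is good to about 2 mm. A picture is of the moment at which its call begins: read the wrist's pose just before it. calibration takes no time and is no camera call; for the wrist camera it gives the pose at the moment of the call.
- env.hand_in(): hands the job in, once; it reports no verdict.
The state is a dict: "clock": time; "joint_pos": joint angles; "qvel": joint speeds; "tau": joint torques, N m; "tcp_pos": TCP position; "orientation": TCP orientation; "wrist_force": force on the tool from outside, world axes, zero at the start; "ft_torque": the same for the moment, N m; "finger_gap": finger opening in m.
Only numpy, scipy, OpenCV 4.12 (cv2) and the standard library are available. Lean on these libraries where they do the work, as an engineer would, in place of code of your own. Each camera call takes 0.05 s, during which the arm holds its last target.

## Working session

There is one attempt and no reset: what is moved stays moved. The work goes in short steps, Python scripts to look and compute and a tool call to move; the robot and the scene stay as the last step left them, time stands still between calls to the robot, and variables do not carry over. Pictures are saved under pics/ and viewed, and the job is handed in when it is done.

Besides the shell and the picture viewer there is one more tool, called after "Call:" as a command line: name --argument value ..., lists and objects as JSON in quotes. carry_out: Moves the arm, as the interface text tells. Its arguments: {"type":"object","properties":{"motion":{"type":"array"},"force":{"type":"number"}},"required":["motion"]}

```bash
mkdir -p pics; python3 - <<'E'
from workcell import get_state, eyes, env
import cv2
s=get_state(); print(s)
for n in ["top","side","wrist"]:
    c=eyes.calibration(n); print(n,c)
    cv2.imwrite(f"pics/{n}0.png",eyes.read_camera(n))
E
```

```text
{'clock': 0.0, 'joint_pos': array([ 1.17142957e+00,  3.13985924e-01,  4.49919517e-02,  1.30359142e+00,
       -8.39339785e-06,  1.43117495e+00]), 'qvel': array([-9.86553830e-05, -4.95094560e-04,  8.52488541e-04, -1.75781542e-04,
        6.81422866e-04, -2.40844840e-03]), 'tau': array([ 1.09995552e-03, -4.80627429e+01,  2.98533672e+01,  1.93456491e-02,
       -1.33799786e-04, -2.18037513e-05]), 'tcp_pos': array([0.14762595, 0.55552563, 0.40382213]), 'orientation': array([-2.34117885e-04,  1.29507850e-01,  9.91577993e-01, -8.63360076e-04]), 'wrist_force': array([0.43764494, 0.30841631, 0.6634664 ]), 'ft_torque': array([-0.0184548 , -0.06438557, -0.03803665]), 'finger_gap': 0.08565144098908392}
top {'K': array([[499.1531046 ,   0.        , 317.72454814],
       [  0.        , 499.1531046 , 234.95337625],
       [  0.        ,   0.        ,   1.        ]]), 'camera_from_world': array([[-4.73079184e-04, -9.99983265e-01,  5.76598185e-03,
         6.38973728e-02],
       [ 9.80603866e-01,  6.66234647e-04,  1.95999017e-01,
        -5.65738495e-01],
       [-1.95999578e-01,  5.74686715e-03,  
[... 295 characters left out ...]
'camera_from_world': array([[-0.99830998, -0.05764195,  0.00738909,  0.56798766],
       [ 0.0329529 , -0.45675841,  0.88898024, -0.01954838],
       [-0.04786753,  0.88772133,  0.45788594, -1.03083024],
       [ 0.        ,  0.        ,  0.        ,  1.        ]])}
wrist {'K': array([[354.05123128,   0.        , 320.56187018],
       [  0.        , 354.05123128, 247.91025155],
       [  0.        ,   0.        ,   1.        ]]), 'camera_from_world': array([[ 0.25681636,  0.96645882, -0.00164684, -0.57523474],
       [-0.91971138,  0.24386994, -0.3076661 ,  0.03873826],
       [-0.296945  ,  0.08052831,  0.95149296, -0.37971687],
       [ 0.        ,  0.        ,  0.        ,  1.        ]])}
```

View pics/top0.png

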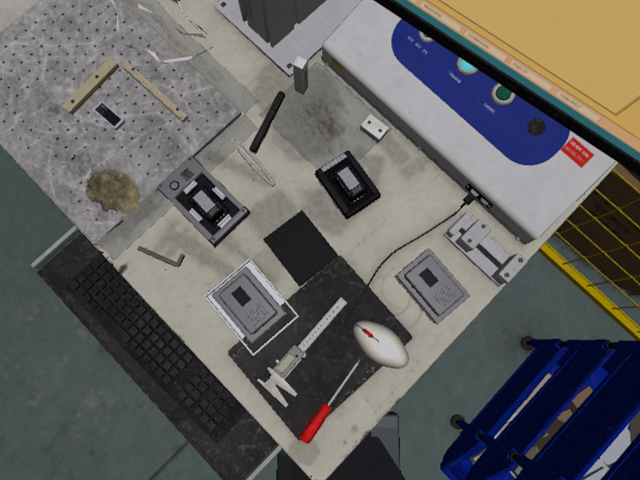

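View pics/side0.png

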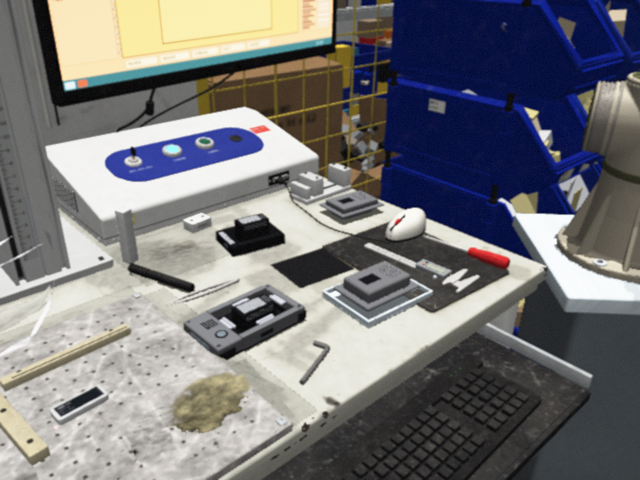

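View pics/wrist0.png

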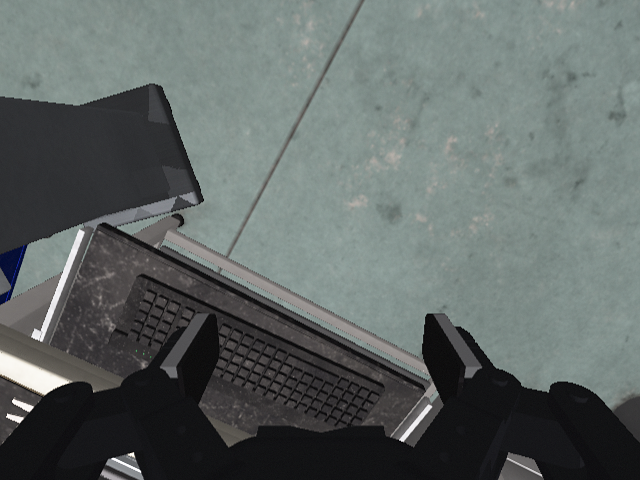

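Top view: the charger is near (347,183), the terminal near (205,203), the mat near (302,247), the tray with the tall cover near (252,305), and the low cover near (432,285). Next I zoom in for accurate corners.

```bash
python3 - <<'E'
import cv2,numpy as np
t=cv2.imread("pics/top0.png")
def crop(x0,y0,w,h,k,name):
    c=cv2.resize(t[y0:y0+h,x0:x0+w],None,fx=k,fy=k,interpolation=cv2.INTER_CUBIC)
    for i in range(0,w,20): 
        cv2.putText(c,str(x0+i),(i*k,10),0,.35,(0,0,255)); cv2.line(c,(i*k,12),(i*k,20),(0,0,255),1)
    for i in range(0,h,20): 
        cv2.putText(c,str(y0+i),(0,i*k+4),0,.35,(0,0,255)); cv2.line(c,(26,i*k),(34,i*k),(0,0,255),1)
    return c
a=crop(150,140,120,120,5,'');b=crop(300,135,100,95,6,'');
cv2.imwrite('pics/c1.png',a);cv2.imwrite('pics/c2.png',b)
cv2.imwrite('pics/c3.png',crop(195,245,120,115,5,''));cv2.imwrite('pics/c4.png',crop(380,235,110,100,6,''))
cv2.imwrite('pics/c5.png',crop(255,200,95,95,6,''))
E
```

```text
(no output)
```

View pics/c1.png

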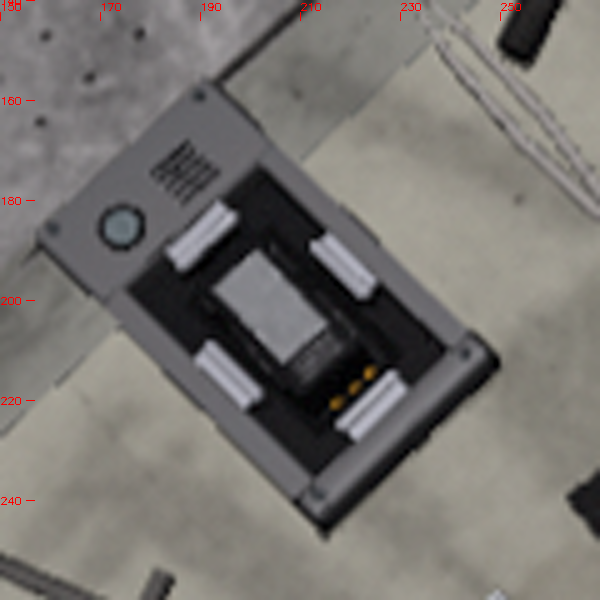

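View pics/c2.png

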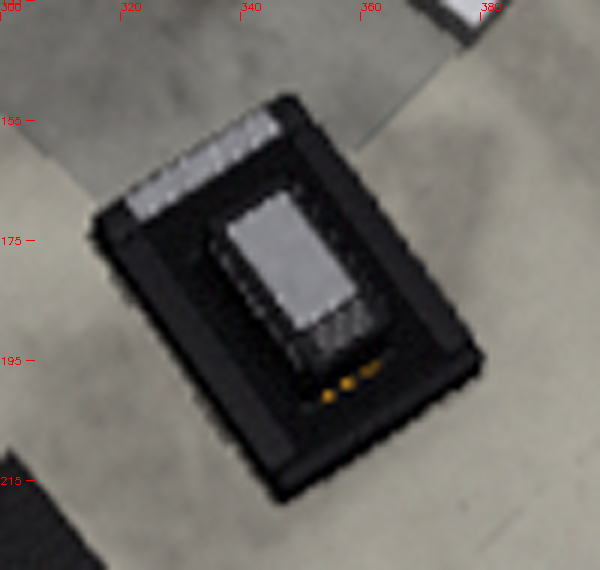

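View pics/c3.png

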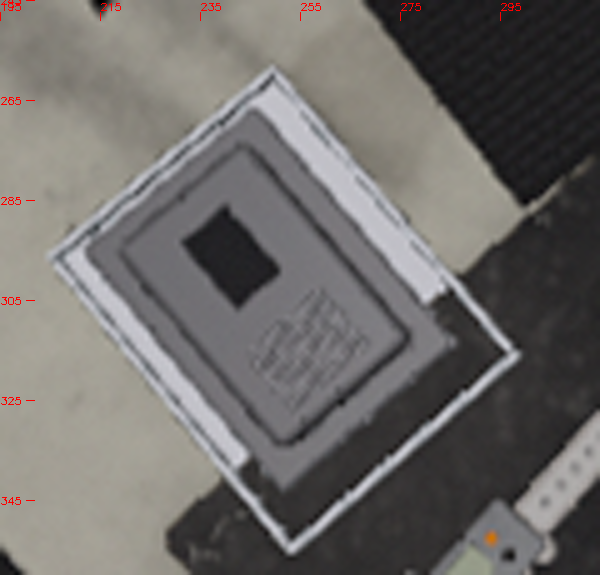

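View pics/c4.png

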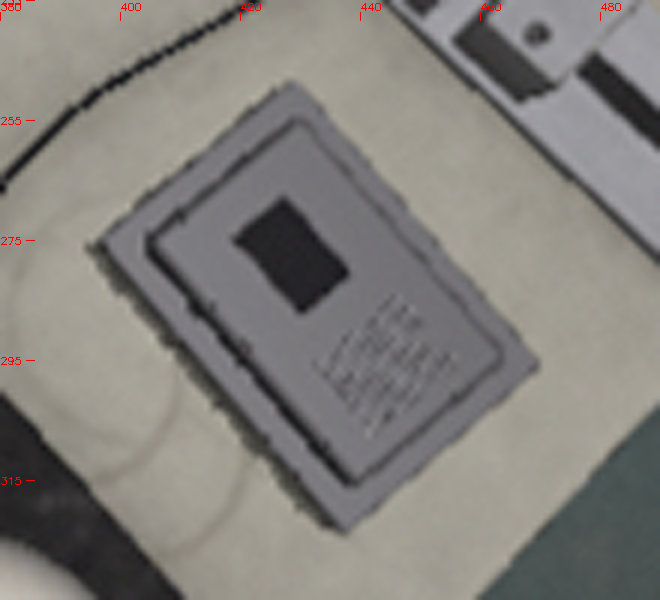

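View pics/c5.png

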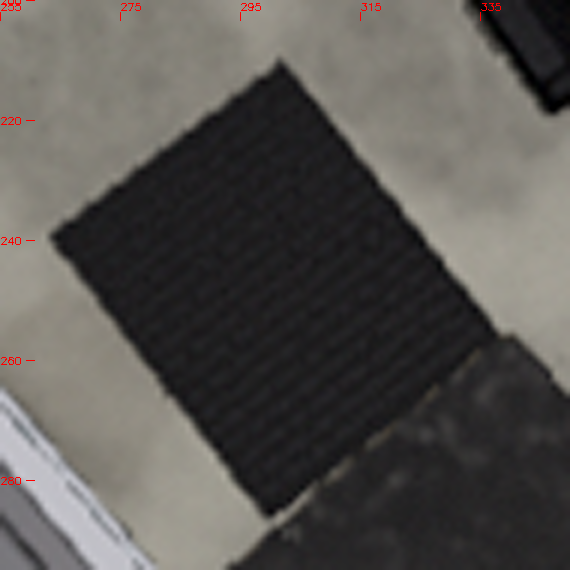

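```bash
cat > h.py <<'E'
import numpy as np, cv2
from scipy.optimize import least_squares
def proj(c,P):
    P=np.atleast_2d(P); q=P@c["camera_from_world"][:3,:3].T+c["camera_from_world"][:3,3]
    return np.c_[c["K"][0,2]+c["K"][0,0]*q[:,0]/-q[:,2], c["K"][1,2]-c["K"][1,1]*q[:,1]/-q[:,2]]
def back(c,uv,z):
    R=c["camera_from_world"][:3,:3];t=c["camera_from_world"][:3,3];o=-R.T@t
    K=c["K"];d=R.T@np.array([(uv[0]-K[0,2])/K[0,0],-(uv[1]-K[1,2])/K[1,1],-1]);s=(z-o[2])/d[2];return o+s*d
def world(p,L):
    L=np.array(L,float);c,s=np.cos(p[2]),np.sin(p[2])
    return np.c_[p[0]+c*L[:,0]-s*L[:,1],p[1]+s*L[:,0]+c*L[:,1],L[:,2]]
def fit(obs,p0):
    # obs: list of (calib, local pts, pixels)
    f=lambda p:np.concatenate([(proj(c,world(p,L))-np.array(px)).ravel() for c,L,px in obs])
    r=least_squares(f,p0,loss='soft_l1',f_scale=1.5); return r.x,f(r.x).reshape(-1,2)
E
python3 - <<'E'
from workcell import eyes
from h import *
t=eyes.calibration("top"); np.set_printoptions(precision=4,suppress=True)
def rect(a,b,y,z): return [(a,y,z),(a,-y,z),(b,-y,z),(b,y,z)] # left, top, right, bottom
S={}
def go(n,L,px):
    m=np.mean(px,0); w=back(t,m,0.02)
    p,r=fit([(t,L,px)],[w[0],w[1],0.87]); S[n]=p; print(n,p,np.degrees(p[2]),'\n',r.round(1).tolist())
go('terminal',[(.09,.043,.024),(.09,-.043,.024)]+rect(.0495,-.0495,.0335,.024),[(158,186.5),(192,156.5),(175.5,198),(202.5,173),(241,210.5),(214,236)])
go('charger',rect(.056,-.050,.038,.020),[(316,172),(348,151),(381,194),(347,216)])
go('tray',rect(.068,-.068,.052,.012),[(204.5,296.5),(249.5,258),(298.5,316),(253,355.5)])
go('mat',rect(.055,-.055,.045,.002),[(263.5,239.5),(301.5,210),(337.5,256),(300,286)])
go('low',rect(.055,-.055,.039,.018),[(396.5,275),(428,248.5),(469.5,295.5),(437,323.5)])
go('lowtop',rect(.046,-.046,.03,.029),[(404.5,274.5),(430,254.5),(463,294.5),(439,316)])
go('tall',rect(.055,-.055,.039,.023),[(212.5,293.5),(244,267),(285.5,313.5),(251.5,343)])
go('talltop',rect(.045,-.045,.029,.0405),[(219,294.5),(243.5,274),(277,312),(251.5,334)])
E
```

```text
terminal [0.6281 0.2602 0.7934] 45.46010536906465 
 [[-1.0, 0.4], [0.0, -1.7], [0.5, 0.5], [0.8, 0.2], [-0.0, -0.3], [-0.3, 0.3]]
charger [0.6673 0.0072 0.6028] 34.53873697599357 
 [[-1.8, -0.7], [0.0, -1.9], [0.7, 0.6], [0.5, 1.7]]
tray [0.4475 0.1801 0.7152] 40.9784685910111 
 [[-0.7, -0.4], [0.0, -0.3], [0.6, -0.0], [0.1, 0.7]]
mat [0.5531 0.0946 0.6688] 38.31733875398532 
 [[-1.0, -0.2], [0.0, -0.5], [1.5, -0.1], [-0.3, 0.8]]
low [ 0.4833 -0.138   0.6846] 39.224870271714735 
 [[-1.2, 0.1], [0.3, -1.0], [0.6, 0.0], [0.0, 0.7]]
lowtop [ 0.4834 -0.1382  0.6701] 38.392170767174186 
 [[-0.7, 0.1], [-0.1, -1.0], [1.7, 0.2], [-0.4, 0.5]]
tall [0.4506 0.184  0.7149] 40.963080031677315 
 [[-1.8, 1.1], [1.5, -1.6], [0.5, -0.3], [-0.4, 0.5]]
talltop [0.4505 0.1828 0.721 ] 41.311962107850256 
 [[-1.4, 0.1], [0.3, -1.8], [0.8, 0.0], [-0.0, 1.1]]
```

```bash
cat >> h.py <<'E'
def tool(s):
    from scipy.spatial.transform import Rotation as Ro
    q=s["orientation"]; return Ro.from_quat([q[1],q[2],q[3],q[0]]).as_matrix()
def plan(s,target,jaw_deg):
    """report moves: turn wz first, then tx ty tz(cm) after turn (tool down)"""
    R=tool(s); phi=np.degrees(np.arctan2(R[1,1],R[0,1]))
    d=np.array(target)-s["tcp_pos"]; f=np.radians(jaw_deg)
    y=np.array([np.cos(f),np.sin(f),0]);x=np.array([-np.sin(f),np.cos(f),0])
    print("phi now %.2f wz %.2f | after turn tx %.2f ty %.2f tz %.2f cm | before-turn"%(phi,-(jaw_deg-phi),100*d@x,100*d@y,-100*d[2]), (100*R.T@d).round(2),"tilt(x,y of tool z)",R[:2,2].round(4), "clock",round(s["clock"],2))
E
python3 - <<'E'
from workcell import eyes,get_state
from h import *
s=get_state(); c=eyes.calibration("wrist");Rw=c["camera_from_world"][:3,:3];o=-Rw.T@c["camera_from_world"][:3,3]
R=tool(s);print("cam in tool",R.T@(o-s["tcp_pos"]), R.T@Rw.T)
plan(s,[.628,.260,.35],135.46)
E
```

```text
cam in tool [0.07998752 0.00105067 0.03165491] [[ 9.45250670e-05  9.51420640e-01  3.07894066e-01]
 [ 9.99999993e-01 -1.13450496e-04  4.35671833e-05]
 [ 7.63814520e-05  3.07894060e-01 -9.51420644e-01]]
phi now 75.11 wz -60.35 | after turn tx -12.62 ty -54.97 tz 5.40 cm | before-turn [-54.02 -16.22   5.41] tilt(x,y of tool z) [-0.0005 -0.0012] clock 0.15
```

Call:
carry_out --motion '[{"wz": -10},{"wz": -10},{"wz": -10},{"wz": -10},{"wz": -10},{"wz": -10.35},{"tx": -1.26,"ty": -5.5},{"tx": -1.26,"ty": -5.5},{"tx": -1.26,"ty": -5.5},{"tx": -1.26,"ty": -5.5},{"tx": -1.26,"ty": -5.5},{"tx": -1.26,"ty": -5.5,"tz": 0.9},{"tx": -1.26,"ty": -5.5,"tz": 0.9},{"tx": -1.26,"ty": -5.5,"tz": 0.9},{"tx": -1.26,"ty": -5.5,"tz": 0.9},{"tx": -1.26,"ty": -5.5,"tz": 0.9},{"tz": 0.9},{}]'

```text
invalid input at $.motion[0]: expected keys jaw, tx, ty, tz, wx, wy, wz
```

```bash
python3 - <<'E'
from workcell import eyes,get_state
from h import *
s=get_state(); plan(s,[.628,.260,.35],135.46)
c=eyes.calibration("wrist"); im=eyes.read_camera("wrist"); cv2.imwrite("pics/w1.png",im); np.savez("w1.npz",**c)
# overlay
for L in ([(.0495,.0335,.024),(.0495,-.0335,.024),(-.0495,-.0335,.024),(-.0495,.0335,.024)],[(.029,.015,.034),(.029,-.015,.034),(-.029,-.015,.034),(-.029,.015,.034)]):
    q=proj(c,world([.6281,.2602,.7934],L)); cv2.polylines(im,[q.round().astype(int)],True,(0,0,255),1)
cv2.imwrite("pics/w1o.png",im)
E
```

```text
phi now 75.11 wz -60.35 | after turn tx -12.62 ty -54.97 tz 5.40 cm | before-turn [-54.02 -16.22   5.41] tilt(x,y of tool z) [-0.0005 -0.0012] clock 0.15
```

View pics/w1o.png

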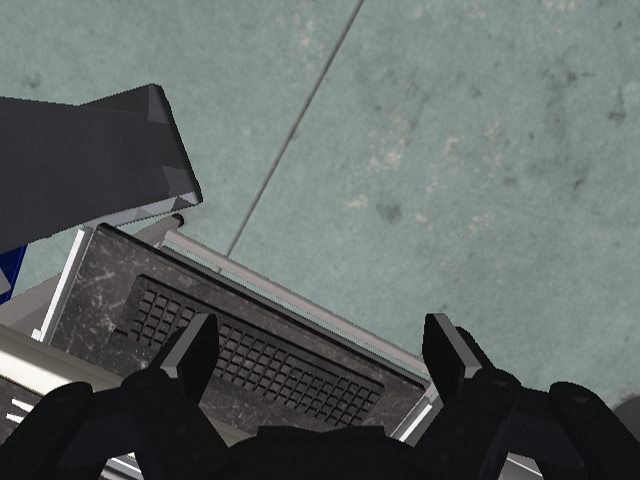

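All keys are required in every row, so I'm sending the move again in full.

Call:
carry_out --motion '[{"jaw": 1,"tx": 0,"ty": 0,"tz": 0,"wx": 0,"wy": 0,"wz": -10},{"jaw": 1,"tx": 0,"ty": 0,"tz": 0,"wx": 0,"wy": 0,"wz": -10},{"jaw": 1,"tx": 0,"ty": 0,"tz": 0,"wx": 0,"wy": 0,"wz": -10},{"jaw": 1,"tx": 0,"ty": 0,"tz": 0,"wx": 0,"wy": 0,"wz": -10},{"jaw": 1,"tx": 0,"ty": 0,"tz": 0,"wx": 0,"wy": 0,"wz": -10},{"jaw": 1,"tx": 0,"ty": 0,"tz": 0,"wx": 0,"wy": 0,"wz": -10.35},{"jaw": 1,"tx": -1.26,"ty": -5.5,"tz": 0,"wx": 0,"wy": 0,"wz": 0},{"jaw": 1,"tx": -1.26,"ty": -5.5,"tz": 0,"wx": 0,"wy": 0,"wz": 0},{"jaw": 1,"tx": -1.26,"ty": -5.5,"tz": 0,"wx": 0,"wy": 0,"wz": 0},{"jaw": 1,"tx": -1.26,"ty": -5.5,"tz": 0,"wx": 0,"wy": 0,"wz": 0},{"jaw": 1,"tx": -1.26,"ty": -5.5,"tz": 0,"wx": 0,"wy": 0,"wz": 0},{"jaw": 1,"tx": -1.26,"ty": -5.5,"tz": 0.9,"wx": 0,"wy": 0,"wz": 0},{"jaw": 1,"tx": -1.26,"ty": -5.5,"tz": 0.9,"wx": 0,"wy": 0,"wz": 0},{"jaw": 1,"tx": -1.26,"ty": -5.5,"tz": 0.9,"wx": 0,"wy": 0,"wz": 0},{"jaw": 1,"tx": -1.26,"ty": -5.5,"tz": 0.9,"wx": 0,"wy": 0,"wz": 0},{"jaw": 1,"tx": -1.26,"ty": -5.5,"tz": 0.9,"wx": 0,"wy": 0,"wz": 0},{"jaw": 1,"tx": 0,"ty": 0,"tz": 0.9,"wx": 0,"wy": 0,"wz": 0},{"jaw": 1,"tx": 0,"ty": 0,"tz": 0,"wx": 0,"wy": 0,"wz": 0}]'

```text
clock: 2.45
tcp_pos: [0.6277, 0.2595, 0.349]
orientation: [-0.002, -0.386, 0.922, 0.0]
wrist_force: [-1.2, 0.0, -1.0]
finger_gap: 0.0856
```

```bash
cat >> h.py <<'E'
def look(tag,polys,target=None,jaw=None):
    from workcell import eyes,get_state
    s=get_state(); 
    if target is not None: plan(s,target,jaw)
    c=eyes.calibration("wrist"); im=eyes.read_camera("wrist"); np.savez(tag+".npz",**c); cv2.imwrite(f"pics/{tag}.png",im)
    for p,L in polys:
        q=proj(c,world(p,L)); cv2.polylines(im,[q.round().astype(int)],True,(0,0,255),1)
    cv2.imwrite(f"pics/{tag}o.png",im); return s
def rect(a,b,y,z): return [(a,y,z),(a,-y,z),(b,-y,z),(b,y,z)]
TERM=[.6281,.2602,.7934]
E
python3 - <<'E'
from h import *
look("w1b",[(TERM,rect(.0495,-.0495,.0335,.024)),(TERM,rect(.029,-.029,.015,.034))],[.628,.260,.35],135.46)
E
```

```text
phi now 135.42 wz -0.04 | after turn tx -0.06 ty 0.02 tz -0.10 cm | before-turn [-0.06  0.02 -0.1 ] tilt(x,y of tool z) [-0.0033 -0.0005] clock 2.45
```

View pics/w1bo.png

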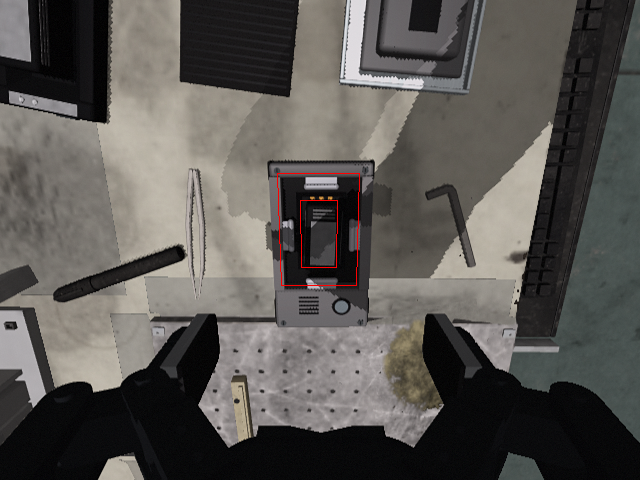

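```bash
python3 - <<'E'
import cv2
a=cv2.imread("pics/w1b.png")[150:335,250:390];b=cv2.imread("pics/w1bo.png")[150:335,250:390]
cv2.imwrite("pics/w1z.png",cv2.resize(cv2.hconcat([a,b]),None,fx=2.8,fy=2.8,interpolation=cv2.INTER_CUBIC))
E
```

```text
(no output)
```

View pics/w1z.png

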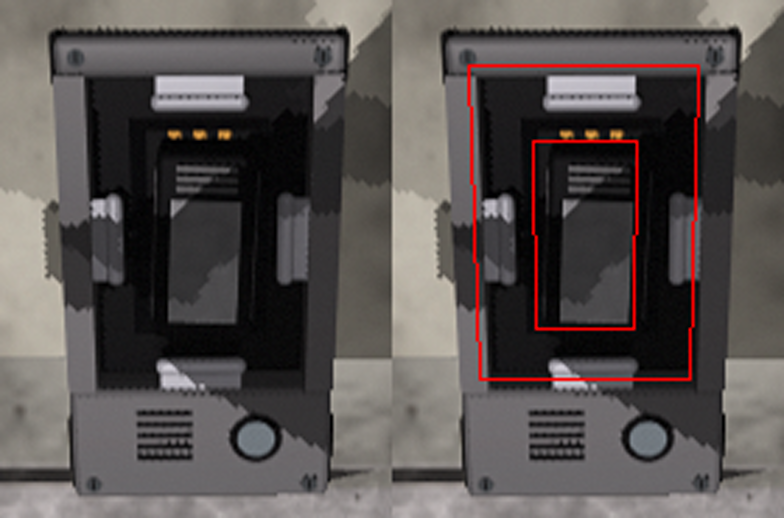

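```bash
python3 - <<'E'
from h import *
np.set_printoptions(precision=4,suppress=True)
c=dict(np.load("w1b.npz"))
u=lambda l:[(250+x/2.8,150+y/2.8) for x,y in l]
W=rect(.0495,-.0495,.0335,.024)
print(fit([(c,W+[(.09,.043,.024),(.09,-.043,.024)],u([(308,390),(95,390),(84,78),(312,77),(327,494),(77,494)]))],TERM))
print(fit([(c,W,u([(308,390),(95,390),(84,78),(312,77)]))],TERM))
# pack top 4 corners
print(fit([(c,rect(.029,-.029,.015,.034),u([(245,327),(155,327),(158,150),(250,147)]))],TERM))
E
```

```text
(array([0.6289, 0.2646, 0.8014]), array([[-1.1853, -1.1726],
       [ 0.7676, -0.5587],
       [-0.06  , -0.0268],
       [ 0.3486, -0.3823],
       [ 1.0942,  1.198 ],
       [-1.2228,  1.9427]]))
(array([0.6292, 0.2649, 0.8011]), array([[-1.2386, -0.732 ],
       [ 0.7442, -0.1364],
       [-0.0521,  0.4878],
       [ 0.3201,  0.1545]]))
(array([0.6267, 0.2632, 0.7808]), array([[ 1.5982,  2.0117],
       [-1.2535,  1.6312],
       [-2.4719, -2.3252],
       [ 1.83  , -0.8152]]))
```

```bash
python3 - <<'E'
from h import *
from workcell import get_state
plan(get_state(),[.6288,.2640,.23],135.8)
E
```

```text
phi now 135.49 wz -0.31 | after turn tx -0.38 ty 0.16 tz 12.01 cm | before-turn [-0.4   0.15 12.01] tilt(x,y of tool z) [-0.002  -0.0002] clock 2.5
```

Call:
carry_out --motion '[{"jaw": 1,"tx": -0.38,"ty": 0.16,"tz": 4,"wx": 0,"wy": 0,"wz": -0.3},{"jaw": 0.2,"tx": 0,"ty": 0,"tz": 4,"wx": 0,"wy": 0,"wz": 0},{"jaw": 0.2,"tx": 0,"ty": 0,"tz": 4,"wx": 0,"wy": 0,"wz": 0},{"jaw": 0.2,"tx": 0,"ty": 0,"tz": 0,"wx": 0,"wy": 0,"wz": 0},{"jaw": 0.2,"tx": 0,"ty": 0,"tz": 0,"wx": 0,"wy": 0,"wz": 0}]'

```text
clock: 3.12
tcp_pos: [0.6297, 0.2647, 0.233]
orientation: [0.001, -0.389, 0.921, -0.0]
wrist_force: [0.3, -0.9, -0.2]
finger_gap: 0.051
```

```bash
python3 - <<'E'
from h import *
T=[.6290,.2647,.801]
s=look("w2",[(T,rect(.0495,-.0495,.0335,.024)),(T,rect(.029,-.029,.015,.034))],[.6288,.264,.199],135.8)
print(s["finger_gap"])
E
```

```text
phi now 135.85 wz 0.05 | after turn tx 0.11 ty 0.01 tz 3.40 cm | before-turn [0.12 0.02 3.4 ] tilt(x,y of tool z) [0.0023 0.0008] clock 3.12
0.0510208603777976
```

View pics/w2o.png

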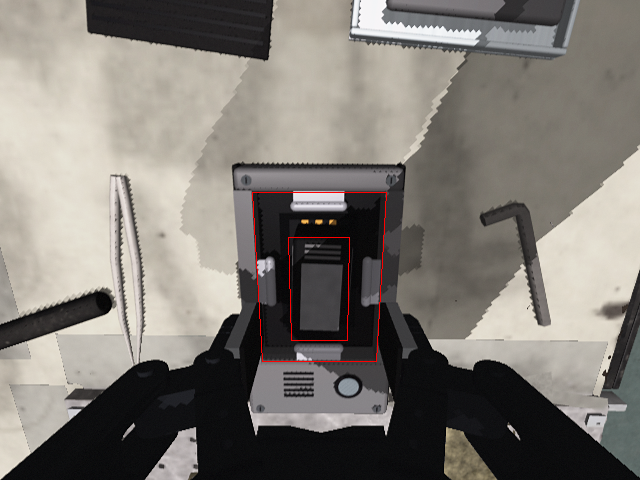

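The fingers (about 253 and 385 px) straddle the pack, centred near 320 px. I'll go down and close.

Call:
carry_out --motion '[{"jaw": 0.2,"tx": 0.1,"ty": 0,"tz": 1.7,"wx": 0,"wy": 0,"wz": 0},{"jaw": 0.2,"tx": 0,"ty": 0,"tz": 1.6,"wx": 0,"wy": 0,"wz": 0},{"jaw": 0.2,"tx": 0,"ty": 0,"tz": 0,"wx": 0,"wy": 0,"wz": 0},{"jaw": -0.4,"tx": 0,"ty": 0,"tz": 0,"wx": 0,"wy": 0,"wz": 0},{"jaw": -0.4,"tx": 0,"ty": 0,"tz": 0,"wx": 0,"wy": 0,"wz": 0},{"jaw": -0.4,"tx": 0,"ty": 0,"tz": 0,"wx": 0,"wy": 0,"wz": 0},{"jaw": -0.4,"tx": 0,"ty": 0,"tz": 0,"wx": 0,"wy": 0,"wz": 0}]' --force 40

```text
clock: 4.05
tcp_pos: [0.6291, 0.263, 0.1979]
orientation: [0.0, -0.389, 0.921, 0.0]
wrist_force: [0.6, -0.1, -0.2]
finger_gap: 0.0289
```

```bash
python3 - <<'E'
from h import *
T=[.6290,.2647,.801]
s=look("w3",[(T,rect(.0495,-.0495,.0335,.024)),(T,rect(.029,-.029,.015,.034))],[.6288,.264,.199],135.8)
print(s["finger_gap"],s["wrist_force"])
E
```

```text
phi now 135.77 wz -0.03 | after turn tx -0.06 ty 0.09 tz -0.11 cm | before-turn [-0.06  0.09 -0.11] tilt(x,y of tool z) [0.0004 0.0002] clock 4.05
0.028861842655085172 [ 0.62476774 -0.0589838  -0.20457204]
```

View pics/w3o.png

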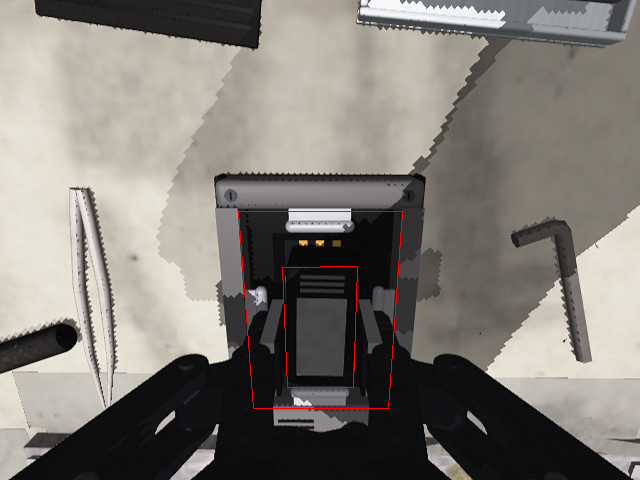

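Call:
carry_out --motion '[{"jaw": -1,"tx": 0,"ty": 0,"tz": 0,"wx": 0,"wy": 0,"wz": 0},{"jaw": -1,"tx": 0,"ty": 0,"tz": 0,"wx": 0,"wy": 0,"wz": 0},{"jaw": -1,"tx": 0,"ty": 0,"tz": -0.5,"wx": 0,"wy": 0,"wz": 0},{"jaw": -1,"tx": 0,"ty": 0,"tz": -0.5,"wx": 0,"wy": 0,"wz": 0},{"jaw": -1,"tx": 0,"ty": 0,"tz": 0,"wx": 0,"wy": 0,"wz": 0}]' --force 40

```text
clock: 4.72
tcp_pos: [0.6293, 0.263, 0.2085]
orientation: [0.001, -0.389, 0.921, -0.0]
wrist_force: [-0.1, -0.1, -1.4]
finger_gap: 0.0289
```

```bash
python3 - <<'E'
from h import *
T=[.6290,.2647,.801]
s=look("w4",[],[.6288,.264,.199],135.8)
print(s["finger_gap"],s["wrist_force"])
E
```

```text
phi now 135.76 wz -0.04 | after turn tx -0.04 ty 0.10 tz 0.95 cm | before-turn [-0.04  0.1   0.95] tilt(x,y of tool z) [0.0012 0.0005] clock 4.72
0.028919171169764456 [-0.05266232 -0.13042798 -1.38067341]
```

View pics/w4o.png

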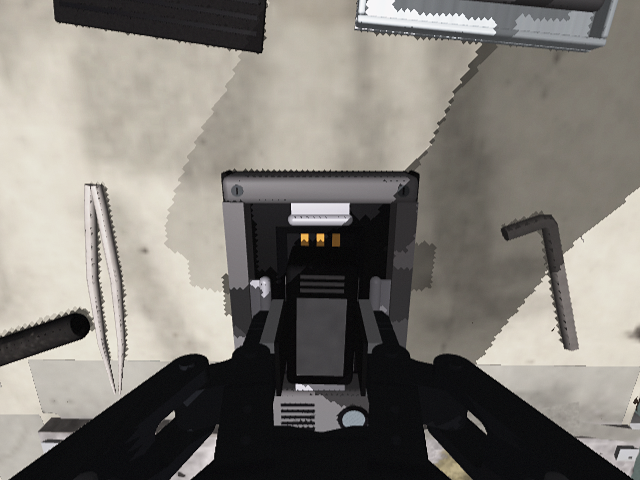

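```bash
python3 - <<'E'
from h import *
from workcell import get_state
plan(get_state(),[.554,.097,.25],128.3)
E
```

```text
phi now 135.76 wz 7.46 | after turn tx 16.18 ty -8.37 tz -4.18 cm | before-turn [17.13 -6.2  -4.2 ] tilt(x,y of tool z) [0.0007 0.0003] clock 4.78
```

Call:
carry_out --motion '[{"jaw": -1,"tx": 0,"ty": 0,"tz": -2.2,"wx": 0,"wy": 0,"wz": 0},{"jaw": -1,"tx": 0,"ty": 0,"tz": -2.0,"wx": 0,"wy": 0,"wz": 7.46},{"jaw": -1,"tx": 3.24,"ty": -1.67,"tz": 0,"wx": 0,"wy": 0,"wz": 0},{"jaw": -1,"tx": 3.24,"ty": -1.67,"tz": 0,"wx": 0,"wy": 0,"wz": 0},{"jaw": -1,"tx": 3.24,"ty": -1.67,"tz": 0,"wx": 0,"wy": 0,"wz": 0},{"jaw": -1,"tx": 3.24,"ty": -1.67,"tz": 0,"wx": 0,"wy": 0,"wz": 0},{"jaw": -1,"tx": 3.24,"ty": -1.67,"tz": 0,"wx": 0,"wy": 0,"wz": 0},{"jaw": -1,"tx": 0,"ty": 0,"tz": 2,"wx": 0,"wy": 0,"wz": 0},{"jaw": -1,"tx": 0,"ty": 0,"tz": 2,"wx": 0,"wy": 0,"wz": 0},{"jaw": -1,"tx": 0,"ty": 0,"tz": 0.9,"wx": 0,"wy": 0,"wz": 0},{"jaw": -1,"tx": 0,"ty": 0,"tz": 0,"wx": 0,"wy": 0,"wz": 0},{"jaw": -1,"tx": 0,"ty": 0,"tz": 0,"wx": 0,"wy": 0,"wz": 0}]'

```text
clock: 6.28
tcp_pos: [0.554, 0.0972, 0.2013]
orientation: [0.0, -0.328, 0.945, -0.0]
wrist_force: [0.0, 0.9, -0.9]
finger_gap: 0.029
```

```bash
python3 - <<'E'
from h import *
s=look("w5",[],[.554,.097,.196],128.3)
print(s["finger_gap"],s["wrist_force"])
E
```

```text
phi now 128.32 wz 0.02 | after turn tx 0.01 ty -0.01 tz 0.53 cm | before-turn [ 0.01 -0.01  0.53] tilt(x,y of tool z) [0.001  0.0001] clock 6.28
0.029043828301747097 [ 0.03857894  0.93914833 -0.93170712]
```

View pics/w5o.png

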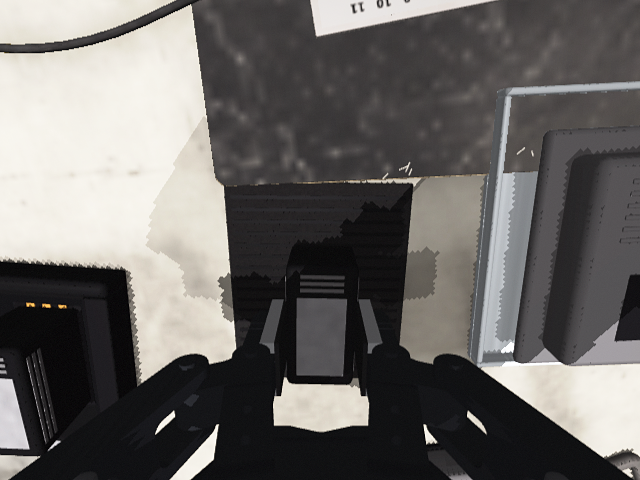

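Call:
carry_out --motion '[{"jaw": -1,"tx": 0,"ty": 0,"tz": 0.4,"wx": 0,"wy": 0,"wz": 0},{"jaw": -1,"tx": 0,"ty": 0,"tz": 0.15,"wx": 0,"wy": 0,"wz": 0},{"jaw": -1,"tx": 0,"ty": 0,"tz": 0,"wx": 0,"wy": 0,"wz": 0}]'

```text
clock: 6.7
tcp_pos: [0.5537, 0.0971, 0.1958]
orientation: [0.0, -0.328, 0.945, -0.0]
wrist_force: [-1.4, 0.8, 4.2]
finger_gap: 0.0285
```

Call:
carry_out --motion '[{"jaw": 0.2,"tx": 0,"ty": 0,"tz": 0,"wx": 0,"wy": 0,"wz": 0},{"jaw": 0.2,"tx": 0,"ty": 0,"tz": 0,"wx": 0,"wy": 0,"wz": 0},{"jaw": 0.2,"tx": 0,"ty": 0,"tz": 0,"wx": 0,"wy": 0,"wz": 0},{"jaw": 0.2,"tx": 0,"ty": 0,"tz": -5,"wx": 0,"wy": 0,"wz": 0},{"jaw": 0.2,"tx": 0,"ty": 0,"tz": -4.4,"wx": 0,"wy": 0,"wz": 0}]'

```text
clock: 7.32
tcp_pos: [0.5534, 0.097, 0.2899]
orientation: [-0.0, -0.328, 0.945, 0.0]
wrist_force: [1.3, -0.2, -0.3]
finger_gap: 0.0517
```

```bash
python3 - <<'E'
from h import *
from workcell import get_state
plan(get_state(),[.668,.0105,.29],124.5)
E
```

```text
phi now 128.30 wz 3.80 | after turn tx -4.54 ty -13.61 tz -0.01 cm | before-turn [ -3.63 -13.89  -0.02] tilt(x,y of tool z) [-0.0011  0.0001] clock 7.33
```

Call:
carry_out --motion '[{"jaw": 0.2,"tx": 0,"ty": 0,"tz": 0,"wx": 0,"wy": 0,"wz": 3.8},{"jaw": 0.2,"tx": -1.51,"ty": -4.54,"tz": 0,"wx": 0,"wy": 0,"wz": 0},{"jaw": 0.2,"tx": -1.51,"ty": -4.54,"tz": 0,"wx": 0,"wy": 0,"wz": 0},{"jaw": 0.2,"tx": -1.51,"ty": -4.54,"tz": 0,"wx": 0,"wy": 0,"wz": 0},{"jaw": 0.2,"tx": 0,"ty": 0,"tz": 0,"wx": 0,"wy": 0,"wz": 0},{"jaw": 0.2,"tx": 0,"ty": 0,"tz": 0,"wx": 0,"wy": 0,"wz": 0}]'

```text
clock: 8.07
tcp_pos: [0.6676, 0.0104, 0.2885]
orientation: [-0.001, -0.296, 0.955, 0.001]
wrist_force: [-0.2, -0.2, -0.2]
finger_gap: 0.0511
```

```bash
python3 - <<'E'
from h import *
CH=[.668,.0105,.6028]
s=look("w6",[(CH,rect(.056,-.05,.038,.02)),(CH,rect(.029,-.029,.015,.046))],[.668,.0105,.29],124.5)
a=cv2.imread("pics/w6.png")[120:360,200:440];b=cv2.imread("pics/w6o.png")[120:360,200:440]
cv2.imwrite("pics/w6z.png",cv2.resize(cv2.hconcat([a,b]),None,fx=1.66,fy=1.66,interpolation=cv2.INTER_CUBIC))
E
```

```text
phi now 124.49 wz -0.01 | after turn tx -0.04 ty -0.02 tz -0.15 cm | before-turn [-0.03 -0.02 -0.15] tilt(x,y of tool z) [-0.0018  0.0005] clock 8.07
```

View pics/w6z.png

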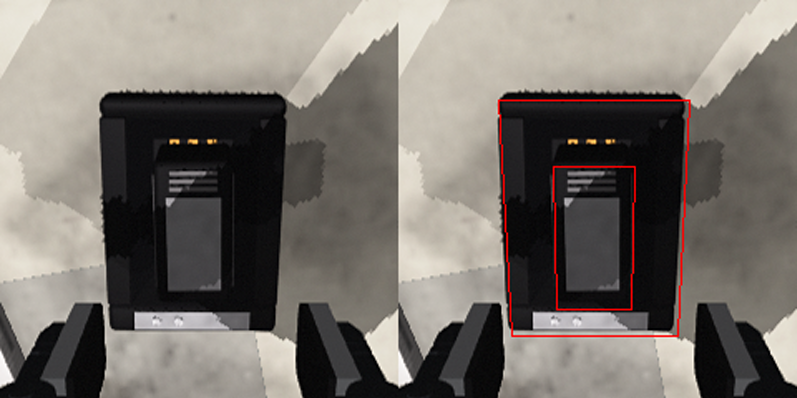

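View pics/w6.png

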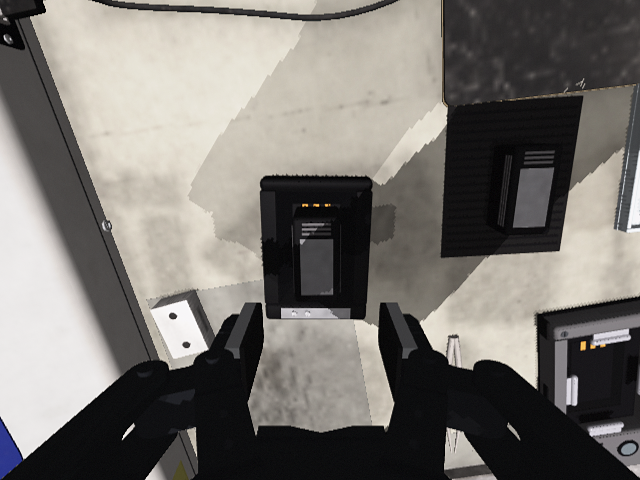

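```bash
python3 - <<'E'
import cv2,numpy as np
a=cv2.imread("pics/w6.png")[165:330,250:385].astype(float);a=(255*(a/255)**0.45).astype(np.uint8)
b=cv2.resize(a,None,fx=3.6,fy=3.6,interpolation=cv2.INTER_CUBIC)
cv2.imwrite("pics/w6y.png",b)
E
```

```text
(no output)
```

View pics/w6y.png

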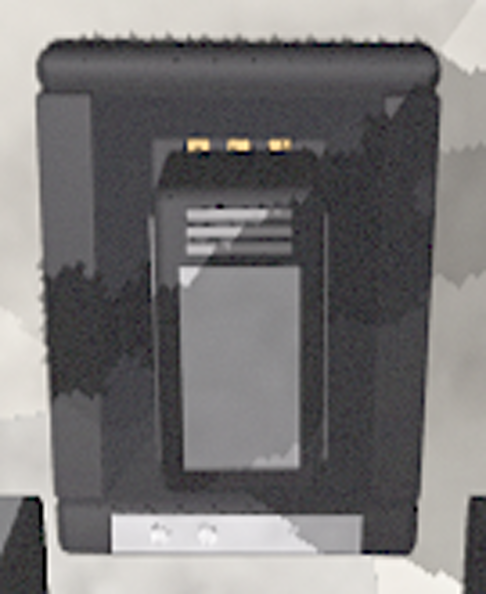

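Call:
carry_out --motion '[{"jaw": 0.2,"tx": 0.15,"ty": -0.05,"tz": 4,"wx": 0,"wy": 0,"wz": 0},{"jaw": 0.2,"tx": 0,"ty": 0,"tz": 3,"wx": 0,"wy": 0,"wz": 0},{"jaw": 0.2,"tx": 0,"ty": 0,"tz": 1.2,"wx": 0,"wy": 0,"wz": 0},{"jaw": 0.2,"tx": 0,"ty": 0,"tz": 0,"wx": 0,"wy": 0,"wz": 0},{"jaw": -1,"tx": 0,"ty": 0,"tz": 0,"wx": 0,"wy": 0,"wz": 0},{"jaw": -1,"tx": 0,"ty": 0,"tz": 0,"wx": 0,"wy": 0,"wz": 0},{"jaw": -1,"tx": 0,"ty": 0,"tz": 0,"wx": 0,"wy": 0,"wz": 0},{"jaw": -1,"tx": 0,"ty": 0,"tz": 0,"wx": 0,"wy": 0,"wz": 0},{"jaw": -1,"tx": 0,"ty": 0,"tz": 0,"wx": 0,"wy": 0,"wz": 0}]' --force 50

```text
clock: 9.25
tcp_pos: [0.6679, 0.0091, 0.2092]
orientation: [0.002, -0.297, 0.955, -0.0]
wrist_force: [-0.6, 0.8, 6.3]
finger_gap: 0.0286
```

```bash
python3 - <<'E'
from h import *
CH=[.6673,.0085,.6028]
s=look("w7",[(CH,rect(.056,-.05,.038,.02)),(CH,rect(.029,-.029,.015,.046))],[.629,.2645,.30],135.85)
print(s["finger_gap"],s["wrist_force"],s["tcp_pos"])
E
```

```text
phi now 124.50 wz -11.35 | after turn tx -15.61 ty 20.58 tz -9.08 cm | before-turn [-11.29  23.24  -9.09] tilt(x,y of tool z) [0.0034 0.0001] clock 9.25
0.028596552026518545 [-0.63930787  0.79241811  6.33389447] [0.66792813 0.00910217 0.20919932]
```

View pics/w7o.png

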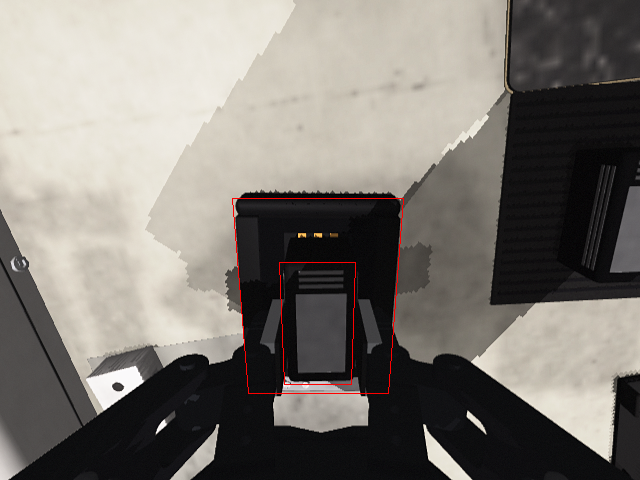

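Call:
carry_out --motion '[{"jaw": -1,"tx": 0,"ty": 0,"tz": -2,"wx": 0,"wy": 0,"wz": 0},{"jaw": -1,"tx": 0,"ty": 0,"tz": -3.5,"wx": 0,"wy": 0,"wz": 0},{"jaw": -1,"tx": 0,"ty": 0,"tz": -3.5,"wx": 0,"wy": 0,"wz": -5.65},{"jaw": -1,"tx": 0,"ty": 0,"tz": 0,"wx": 0,"wy": 0,"wz": -5.7},{"jaw": -1,"tx": -2.6,"ty": 3.43,"tz": 0,"wx": 0,"wy": 0,"wz": 0},{"jaw": -1,"tx": -2.6,"ty": 3.43,"tz": 0,"wx": 0,"wy": 0,"wz": 0},{"jaw": -1,"tx": -2.6,"ty": 3.43,"tz": 0,"wx": 0,"wy": 0,"wz": 0},{"jaw": -1,"tx": -2.6,"ty": 3.43,"tz": 0,"wx": 0,"wy": 0,"wz": 0},{"jaw": -1,"tx": -2.6,"ty": 3.43,"tz": 0,"wx": 0,"wy": 0,"wz": 0},{"jaw": -1,"tx": -2.6,"ty": 3.43,"tz": 0,"wx": 0,"wy": 0,"wz": 0},{"jaw": -1,"tx": 0,"ty": 0,"tz": 3,"wx": 0,"wy": 0,"wz": 0},{"jaw": -1,"tx": 0,"ty": 0,"tz": 0,"wx": 0,"wy": 0,"wz": 0},{"jaw": -1,"tx": 0,"ty": 0,"tz": 0,"wx": 0,"wy": 0,"wz": 0}]'

```text
clock: 10.92
tcp_pos: [0.6283, 0.2639, 0.2677]
orientation: [-0.0, -0.389, 0.921, -0.0]
wrist_force: [-0.5, 0.0, -0.6]
finger_gap: 0.0285
```

```bash
python3 - <<'E'
from h import *
T=[.6290,.2647,.801]
s=look("w8",[(T,rect(.0495,-.0495,.0335,.024)),(T,rect(.031,-.031,.017,.008))],[.629,.2645,.206],135.85)
print(s["finger_gap"],s["wrist_force"],s["tcp_pos"])
E
```

```text
phi now 135.81 wz -0.04 | after turn tx -0.09 ty -0.01 tz 6.17 cm | before-turn [-0.09 -0.01  6.17] tilt(x,y of tool z) [-0.0001 -0.    ] clock 10.93
0.028512716467873556 [-0.53345967  0.03553311 -0.56362044] [0.62831056 0.26394128 0.26772543]
```

View pics/w8o.png

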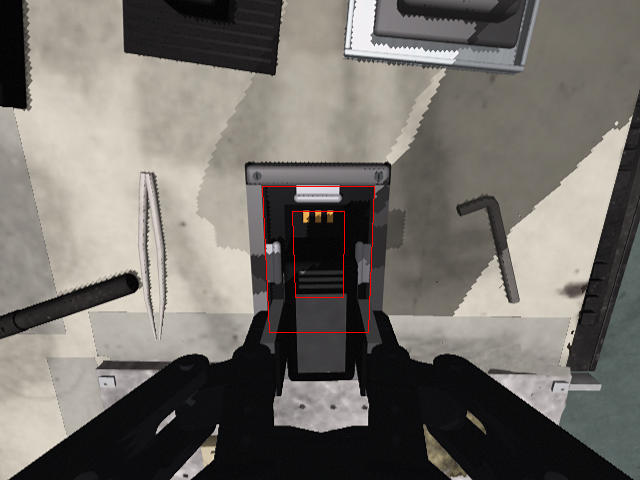

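Call:
carry_out --motion '[{"jaw": -1,"tx": -0.17,"ty": -0.05,"tz": 2.5,"wx": 0,"wy": 0,"wz": 0},{"jaw": -1,"tx": 0,"ty": 0,"tz": 1.8,"wx": 0,"wy": 0,"wz": 0},{"jaw": -1,"tx": 0,"ty": 0,"tz": 0.7,"wx": 0,"wy": 0,"wz": 0},{"jaw": -1,"tx": 0,"ty": 0,"tz": 0,"wx": 0,"wy": 0,"wz": 0}]'

```text
clock: 11.48
tcp_pos: [0.6296, 0.265, 0.2169]
orientation: [-0.0, -0.389, 0.921, 0.0]
wrist_force: [0.4, -0.5, -0.9]
finger_gap: 0.0284
```

Call:
carry_out --motion '[{"jaw": -1,"tx": 0,"ty": 0,"tz": 0.4,"wx": 0,"wy": 0,"wz": 0},{"jaw": -1,"tx": 0,"ty": 0,"tz": 0,"wx": 0,"wy": 0,"wz": 0}]'

```text
clock: 11.72
tcp_pos: [0.6298, 0.2653, 0.2135]
orientation: [0.0, -0.39, 0.921, 0.0]
wrist_force: [0.9, -0.1, -1.2]
finger_gap: 0.0285
```

Call:
carry_out --motion '[{"jaw": -1,"tx": 0,"ty": 0,"tz": 0.4,"wx": 0,"wy": 0,"wz": 0},{"jaw": -1,"tx": 0,"ty": 0,"tz": 0,"wx": 0,"wy": 0,"wz": 0}]'

```text
clock: 11.98
tcp_pos: [0.6295, 0.2653, 0.2089]
orientation: [-0.0, -0.39, 0.921, 0.0]
wrist_force: [-0.5, 0.4, -1.2]
finger_gap: 0.0284
```

Call:
carry_out --motion '[{"jaw": -1,"tx": 0,"ty": 0,"tz": 0.3,"wx": 0,"wy": 0,"wz": 0},{"jaw": -1,"tx": 0,"ty": 0,"tz": 0.1,"wx": 0,"wy": 0,"wz": 0},{"jaw": -1,"tx": 0,"ty": 0,"tz": 0,"wx": 0,"wy": 0,"wz": 0}]'

```text
clock: 12.35
tcp_pos: [0.6296, 0.2653, 0.2053]
orientation: [-0.0, -0.39, 0.921, 0.0]
wrist_force: [-0.4, -0.1, 0.5]
finger_gap: 0.0289
```

```bash
python3 - <<'E'
from h import *
T=[.6290,.2647,.801]
s=look("w9",[(T,rect(.0495,-.0495,.0335,.024)),(T,rect(.029,-.029,.015,.042))],[.629,.2645,.206],135.85)
print(s["finger_gap"],s["wrist_force"],s["tcp_pos"])
E
```

```text
phi now 135.85 wz 0.00 | after turn tx 0.10 ty -0.01 tz -0.07 cm | before-turn [ 0.1  -0.01 -0.07] tilt(x,y of tool z) [-0.      0.0001] clock 12.35
0.028860408124377845 [-0.3647195  -0.12034138  0.46907529] [0.62961919 0.26527073 0.20529129]
```

View pics/w9o.png

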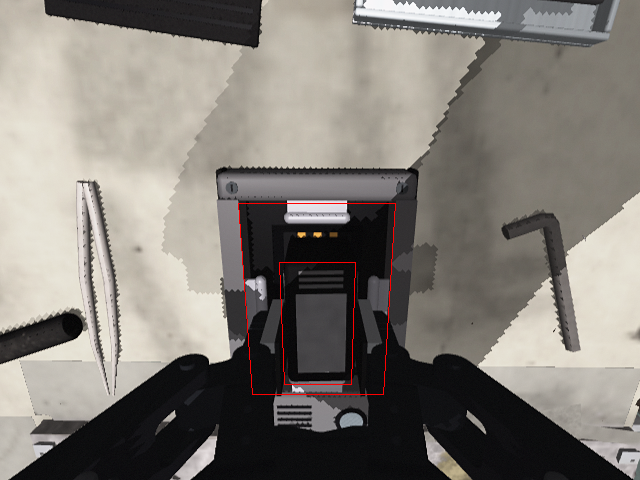

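Call:
carry_out --motion '[{"jaw": -1,"tx": 0,"ty": 0,"tz": 0.15,"wx": 0,"wy": 0,"wz": 0},{"jaw": -1,"tx": 0,"ty": 0,"tz": 0,"wx": 0,"wy": 0,"wz": 0}]'

```text
clock: 12.65
tcp_pos: [0.6295, 0.2653, 0.2052]
orientation: [0.0, -0.39, 0.921, -0.0]
wrist_force: [-2.7, -1.7, 6.8]
finger_gap: 0.0284
```

Call:
carry_out --motion '[{"jaw": 0.2,"tx": 0,"ty": 0,"tz": -0.15,"wx": 0,"wy": 0,"wz": 0},{"jaw": 0.2,"tx": 0,"ty": 0,"tz": 0,"wx": 0,"wy": 0,"wz": 0},{"jaw": 0.2,"tx": 0,"ty": 0,"tz": 0,"wx": 0,"wy": 0,"wz": 0},{"jaw": 0.2,"tx": 0,"ty": 0,"tz": -4,"wx": 0,"wy": 0,"wz": 0},{"jaw": 0.2,"tx": 0,"ty": 0,"tz": -4.5,"wx": 0,"wy": 0,"wz": 0},{"jaw": 0.2,"tx": 0,"ty": 0,"tz": 0,"wx": 0,"wy": 0,"wz": 0},{"jaw": 0.2,"tx": 0,"ty": 0,"tz": 0,"wx": 0,"wy": 0,"wz": 0}]'

```text
clock: 13.52
tcp_pos: [0.6296, 0.2653, 0.2899]
orientation: [-0.0, -0.39, 0.921, 0.0]
wrist_force: [0.4, 0.5, -0.4]
finger_gap: 0.0511
```

```bash
python3 - <<'E'
from h import *
T=[.6290,.2647,.801]
s=look("w10",[(T,rect(.0495,-.0495,.0335,.024)),(T,rect(.029,-.029,.015,.042))],[.554,.0972,.28],128.3)
a=cv2.imread("pics/w10.png")[140:350,240:400].astype(float);a=(255*(a/255)**0.5).astype(np.uint8);b=cv2.imread("pics/w10o.png")[140:350,240:400]
cv2.imwrite("pics/w10z.png",cv2.resize(cv2.hconcat([a,b]),None,fx=2.5,fy=2.5,interpolation=cv2.INTER_CUBIC))
E
```

```text
phi now 135.85 wz 7.55 | after turn tx 16.35 ty -8.51 tz 0.99 cm | before-turn [17.32 -6.28  0.99] tilt(x,y of tool z) [-0.0001  0.    ] clock 13.53
```

View pics/w10z.png

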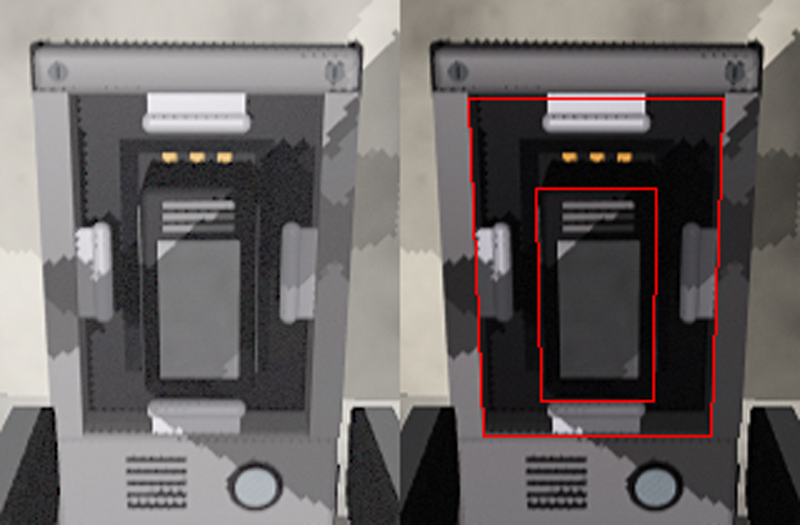

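```bash
python3 - <<'E'
from h import *
np.set_printoptions(precision=4,suppress=True)
c=dict(np.load("w10.npz"))
u=lambda l:[(240+x/2.5,140+y/2.5) for x,y in l]
print(fit([(c,rect(.0495,-.0495,.0335,.024),u([(310,437),(83,437),(70,94),(325,94)]))],TERM))
E
```

```text
(array([0.6287, 0.2647, 0.7971]), array([[-0.0372, -0.8731],
       [ 0.1922, -1.169 ],
       [-0.3101,  0.5736],
       [ 0.1694,  0.9242]]))
```

Call:
carry_out --motion '[{"jaw": 0.2,"tx": 0,"ty": 0,"tz": 0,"wx": 0,"wy": 0,"wz": 7.55},{"jaw": 0.2,"tx": 4.09,"ty": -2.13,"tz": 0,"wx": 0,"wy": 0,"wz": 0},{"jaw": 0.2,"tx": 4.09,"ty": -2.13,"tz": 0,"wx": 0,"wy": 0,"wz": 0},{"jaw": 0.2,"tx": 4.09,"ty": -2.13,"tz": 0,"wx": 0,"wy": 0,"wz": 0},{"jaw": 0.2,"tx": 4.1,"ty": -2.13,"tz": 0,"wx": 0,"wy": 0,"wz": 0},{"jaw": 0.2,"tx": 0,"ty": 0,"tz": 2,"wx": 0,"wy": 0,"wz": 0},{"jaw": 0.2,"tx": 0,"ty": 0,"tz": 0,"wx": 0,"wy": 0,"wz": 0},{"jaw": 0.2,"tx": 0,"ty": 0,"tz": 0,"wx": 0,"wy": 0,"wz": 0}]'

```text
clock: 14.58
tcp_pos: [0.554, 0.0973, 0.2697]
orientation: [-0.001, -0.328, 0.945, 0.0]
wrist_force: [0.4, 0.2, -0.5]
finger_gap: 0.0514
```

```bash
python3 - <<'E'
from h import *
P=[.5537,.0971,np.radians(38.3)]
s=look("w11",[(P,rect(.029,-.029,.015,.032))],[.554,.0972,.199],128.3)
E
```

```text
phi now 128.33 wz 0.03 | after turn tx -0.00 ty -0.01 tz 7.07 cm | before-turn [-0.01 -0.01  7.07] tilt(x,y of tool z) [-0.0013  0.0001] clock 14.57
```

View pics/w11o.png

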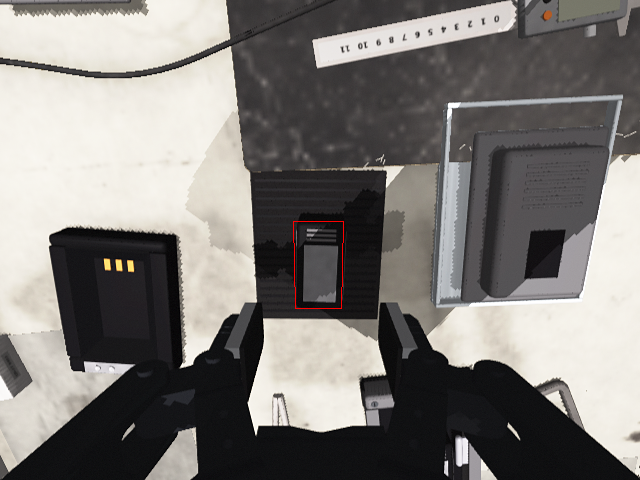

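Call:
carry_out --motion '[{"jaw": 0.2,"tx": 0,"ty": 0,"tz": 4,"wx": 0,"wy": 0,"wz": 0},{"jaw": 0.2,"tx": 0,"ty": 0,"tz": 2.6,"wx": 0,"wy": 0,"wz": 0},{"jaw": 0.2,"tx": 0,"ty": 0,"tz": 0.75,"wx": 0,"wy": 0,"wz": 0},{"jaw": 0.2,"tx": 0,"ty": 0,"tz": 0,"wx": 0,"wy": 0,"wz": 0},{"jaw": -1,"tx": 0,"ty": 0,"tz": 0,"wx": 0,"wy": 0,"wz": 0},{"jaw": -1,"tx": 0,"ty": 0,"tz": 0,"wx": 0,"wy": 0,"wz": 0},{"jaw": -1,"tx": 0,"ty": 0,"tz": 0,"wx": 0,"wy": 0,"wz": 0},{"jaw": -1,"tx": 0,"ty": 0,"tz": 0,"wx": 0,"wy": 0,"wz": 0},{"jaw": -1,"tx": 0,"ty": 0,"tz": 0,"wx": 0,"wy": 0,"wz": 0}]' --force 40

```text
clock: 15.75
tcp_pos: [0.5549, 0.097, 0.1983]
orientation: [0.002, -0.328, 0.945, -0.0]
wrist_force: [0.1, 0.1, 6.2]
finger_gap: 0.0286
```

```bash
python3 - <<'E'
from h import *
P=[.5537,.0971,np.radians(38.3)]
s=look("w12",[(P,rect(.029,-.029,.015,.032))],[.667,.008,.28],124.5)
print(s["tcp_pos"],s["wrist_force"],s["finger_gap"])
E
```

```text
phi now 128.31 wz 3.81 | after turn tx -4.19 ty -13.69 tz -8.17 cm | before-turn [ -3.3  -13.95  -8.14] tilt(x,y of tool z) [0.0033 0.0004] clock 15.75
[0.55490273 0.09704489 0.19828228] [0.09953346 0.0951345  6.23271943] 0.028592797084698376
```

View pics/w12o.png

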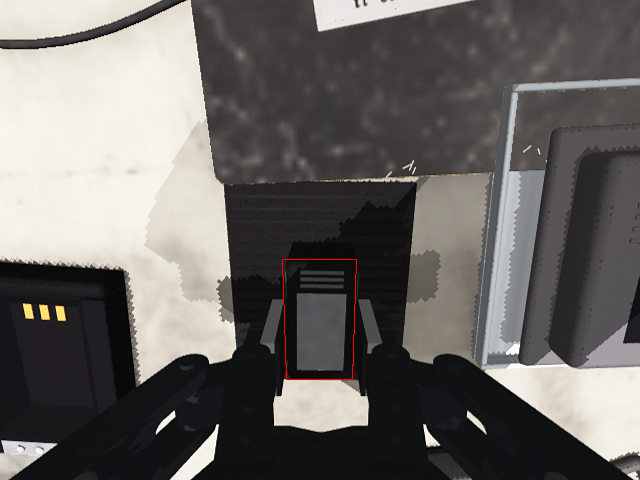

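Call:
carry_out --motion '[{"jaw": -1,"tx": 0,"ty": 0,"tz": -2.2,"wx": 0,"wy": 0,"wz": 0},{"jaw": -1,"tx": 0,"ty": 0,"tz": -3,"wx": 0,"wy": 0,"wz": 0},{"jaw": -1,"tx": 0,"ty": 0,"tz": -3,"wx": 0,"wy": 0,"wz": 3.8},{"jaw": -1,"tx": -1.07,"ty": -3.41,"tz": 0,"wx": 0,"wy": 0,"wz": 0},{"jaw": -1,"tx": -1.07,"ty": -3.41,"tz": 0,"wx": 0,"wy": 0,"wz": 0},{"jaw": -1,"tx": -1.07,"ty": -3.41,"tz": 0,"wx": 0,"wy": 0,"wz": 0},{"jaw": -1,"tx": -1.08,"ty": -3.41,"tz": 0,"wx": 0,"wy": 0,"wz": 0},{"jaw": -1,"tx": 0,"ty": 0,"tz": 3,"wx": 0,"wy": 0,"wz": 0},{"jaw": -1,"tx": 0,"ty": 0,"tz": 0,"wx": 0,"wy": 0,"wz": 0},{"jaw": -1,"tx": 0,"ty": 0,"tz": 0,"wx": 0,"wy": 0,"wz": 0}]'

```text
clock: 17.05
tcp_pos: [0.6663, 0.0091, 0.2491]
orientation: [-0.0, -0.297, 0.955, 0.0]
wrist_force: [0.2, -0.3, -0.5]
finger_gap: 0.0288
```

```bash
python3 - <<'E'
from h import *
CH=[.6673,.0085,.6028]
s=look("w13",[(CH,rect(.056,-.05,.038,.02))],[.6675,.009,.2043],124.5)
print(s["tcp_pos"],s["wrist_force"],s["finger_gap"])
E
```

```text
phi now 124.52 wz 0.02 | after turn tx -0.09 ty -0.08 tz 4.48 cm | before-turn [-0.09 -0.08  4.48] tilt(x,y of tool z) [-0.0006  0.0002] clock 17.05
[0.666334   0.00913138 0.24911033] [ 0.24101703 -0.33303415 -0.52042318] 0.028775031554629855
```

View pics/w13o.png

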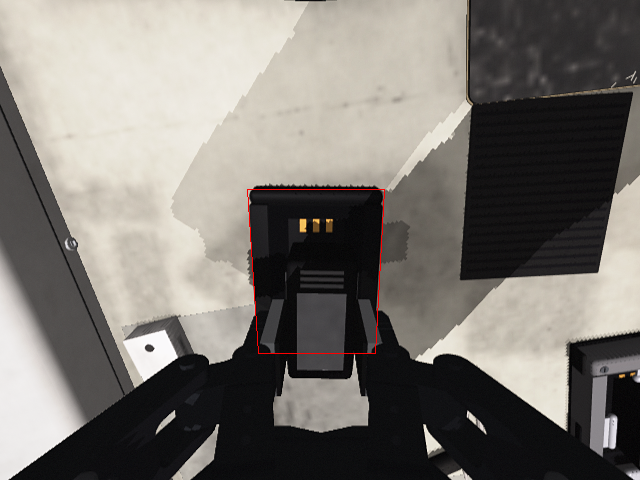

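Call:
carry_out --motion '[{"jaw": -1,"tx": -0.07,"ty": -0.07,"tz": 2.0,"wx": 0,"wy": 0,"wz": 0},{"jaw": -1,"tx": 0,"ty": 0,"tz": 1.2,"wx": 0,"wy": 0,"wz": 0},{"jaw": -1,"tx": 0,"ty": 0,"tz": 0.5,"wx": 0,"wy": 0,"wz": 0},{"jaw": -1,"tx": 0,"ty": 0,"tz": 0,"wx": 0,"wy": 0,"wz": 0}]'

```text
clock: 17.6
tcp_pos: [0.6675, 0.0088, 0.2117]
orientation: [-0.0, -0.297, 0.955, 0.0]
wrist_force: [0.0, 0.1, -0.8]
finger_gap: 0.0286
```

Call:
carry_out --motion '[{"jaw": -1,"tx": 0,"ty": 0,"tz": 0.4,"wx": 0,"wy": 0,"wz": 0},{"jaw": -1,"tx": 0,"ty": 0,"tz": 0.2,"wx": 0,"wy": 0,"wz": 0},{"jaw": -1,"tx": 0,"ty": 0,"tz": 0.1,"wx": 0,"wy": 0,"wz": 0},{"jaw": -1,"tx": 0,"ty": 0,"tz": 0.1,"wx": 0,"wy": 0,"wz": 0},{"jaw": -1,"tx": 0,"ty": 0,"tz": 0,"wx": 0,"wy": 0,"wz": 0}]'

```text
clock: 18.23
tcp_pos: [0.6676, 0.0087, 0.2044]
orientation: [0.0, -0.297, 0.955, -0.0]
wrist_force: [-2.9, 0.6, 4.2]
finger_gap: 0.0287
```

Call:
carry_out --motion '[{"jaw": 0.2,"tx": 0,"ty": 0,"tz": -0.1,"wx": 0,"wy": 0,"wz": 0},{"jaw": 0.2,"tx": 0,"ty": 0,"tz": 0,"wx": 0,"wy": 0,"wz": 0},{"jaw": 0.2,"tx": 0,"ty": 0,"tz": 0,"wx": 0,"wy": 0,"wz": 0},{"jaw": 0.2,"tx": 0,"ty": 0,"tz": -4,"wx": 0,"wy": 0,"wz": 0},{"jaw": 0.2,"tx": 0,"ty": 0,"tz": -5,"wx": 0,"wy": 0,"wz": 0},{"jaw": 1,"tx": 0,"ty": 0,"tz": 0,"wx": 0,"wy": 0,"wz": 0},{"jaw": 1,"tx": 0,"ty": 0,"tz": 0,"wx": 0,"wy": 0,"wz": 0}]'

```text
clock: 19.1
tcp_pos: [0.6675, 0.0087, 0.2945]
orientation: [0.0, -0.297, 0.955, 0.0]
wrist_force: [0.4, -0.9, -1.2]
finger_gap: 0.0844
```

```bash
python3 - <<'E'
from h import *
CH=[.6673,.0085,.6028]
s=look("w14",[(CH,rect(.056,-.05,.038,.02)),(CH,rect(.029,-.029,.015,.038))],[.451,.1835,.30],131.1)
a=cv2.imread("pics/w14.png")[140:350,240:400].astype(float);a=(255*(a/255)**0.5).astype(np.uint8);b=cv2.imread("pics/w14o.png")[140:350,240:400]
cv2.imwrite("pics/w14z.png",cv2.resize(cv2.hconcat([a,b]),None,fx=2.5,fy=2.5,interpolation=cv2.INTER_CUBIC))
E
```

```text
phi now 124.51 wz -6.59 | after turn tx 4.82 ty 27.40 tz -0.55 cm | before-turn [ 7.94 26.67 -0.55] tilt(x,y of tool z) [0.0001 0.0001] clock 19.1
```

View pics/w14z.png

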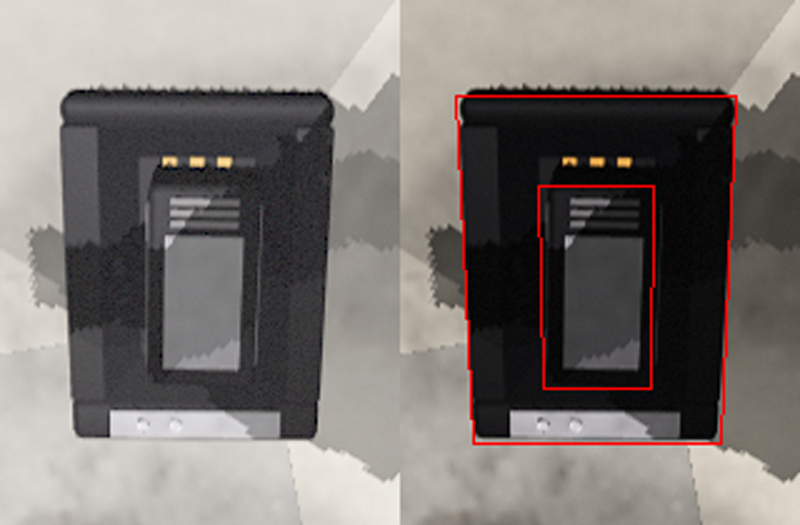

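The thin pack is seated in the charger and its outline matches the overlay. On to the tall cover.

Call:
carry_out --motion '[{"jaw": 1,"tx": 0,"ty": 0,"tz": -0.5,"wx": 0,"wy": 0,"wz": -6.6},{"jaw": 1,"tx": 0.8,"ty": 4.57,"tz": 0,"wx": 0,"wy": 0,"wz": 0},{"jaw": 1,"tx": 0.8,"ty": 4.57,"tz": 0,"wx": 0,"wy": 0,"wz": 0},{"jaw": 1,"tx": 0.8,"ty": 4.57,"tz": 0,"wx": 0,"wy": 0,"wz": 0},{"jaw": 1,"tx": 0.8,"ty": 4.57,"tz": 0,"wx": 0,"wy": 0,"wz": 0},{"jaw": 1,"tx": 0.8,"ty": 4.57,"tz": 0,"wx": 0,"wy": 0,"wz": 0},{"jaw": 1,"tx": 0.8,"ty": 4.57,"tz": 0,"wx": 0,"wy": 0,"wz": 0},{"jaw": 1,"tx": 0,"ty": 0,"tz": 0,"wx": 0,"wy": 0,"wz": 0},{"jaw": 1,"tx": 0,"ty": 0,"tz": 0,"wx": 0,"wy": 0,"wz": 0}]'

```text
clock: 20.27
tcp_pos: [0.4512, 0.1837, 0.2989]
orientation: [-0.0, -0.351, 0.936, -0.0]
wrist_force: [0.5, -1.2, -0.0]
finger_gap: 0.0852
```

```bash
python3 - <<'E'
from h import *
C=[.4505,.1832,.718];Y=[.4475,.1801,.7152]
s=look("w15",[(C,rect(.055,-.055,.039,.023)),(C,rect(.045,-.045,.029,.0405)),(Y,rect(.068,-.068,.052,.012))],[.451,.1835,.20],131.1)
a=cv2.imread("pics/w15.png")[110:350,210:430].astype(float);a=(255*(a/255)**0.7).astype(np.uint8);b=cv2.imread("pics/w15o.png")[110:350,210:430]
cv2.imwrite("pics/w15z.png",cv2.resize(cv2.hconcat([a,b]),None,fx=1.8,fy=1.8,interpolation=cv2.INTER_CUBIC))
E
```

```text
phi now 131.13 wz 0.03 | after turn tx 0.03 ty -0.00 tz 9.89 cm | before-turn [ 0.02 -0.    9.89] tilt(x,y of tool z) [-0.0008 -0.0004] clock 20.27
```

View pics/w15z.png

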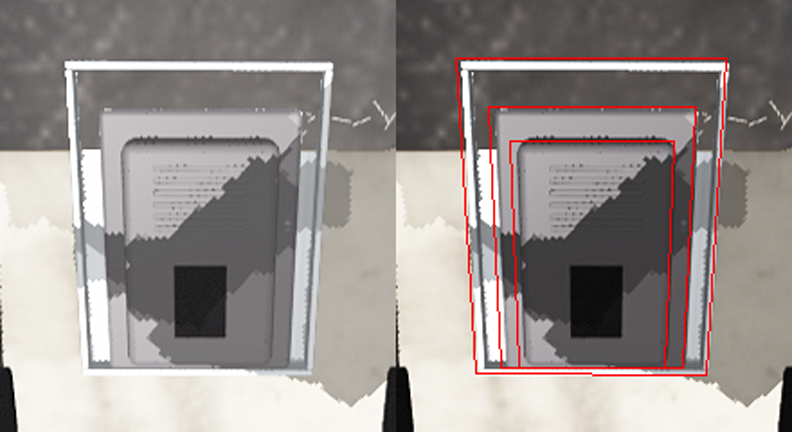

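View pics/w15.png

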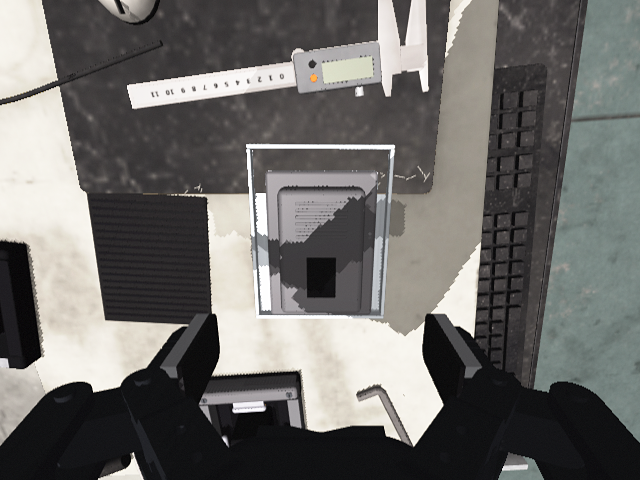

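```bash
python3 - <<'E'
from h import *
np.set_printoptions(precision=4,suppress=True)
c=dict(np.load("w15.npz"))
u=lambda l:[(210+x/1.8,110+y/1.8) for x,y in l]
# order: (+x,+y)=bottom right, (+x,-y)=bottom left, (-x,-y)=top left,(-x,+y)=top right
print(fit([(c,rect(.045,-.045,.029,.0405),u([(271,367),(130,367),(121,138),(280,138)]))],[.45,.183,.72]))
print(fit([(c,rect(.045,-.045,.029,.0405)+[(-.055,-.039,.023),(-.055,.039,.023)],u([(271,367),(130,367),(121,138),(280,138),(103,108),(302,108)]))],[.45,.183,.72]))
print(fit([(c,rect(.068,-.068,.052,.012),u([(314,374),(82,374),(65,62),(332,62)]))],[.45,.183,.72]))
E
```

```text
(array([0.4489, 0.1845, 0.7184]), array([[ 1.3266, -0.4881],
       [-1.3635, -0.4755],
       [-1.2815,  0.471 ],
       [ 1.312 ,  0.4356]]))
(array([0.4491, 0.1848, 0.7171]), array([[ 1.3724,  0.0311],
       [-1.2807, -0.0544],
       [-0.9955,  1.0013],
       [ 1.5515,  1.0895],
       [-3.2325, -0.9291],
       [ 1.4969, -0.8186]]))
(array([0.4474, 0.182 , 0.7168]), array([[-0.193 ,  1.0868],
       [ 0.2994,  0.9143],
       [-1.0324, -0.7114],
       [ 0.8856, -0.52  ]]))
```

Call:
carry_out --motion '[{"jaw": 1,"tx": 0.1,"ty": 0.19,"tz": 4,"wx": 0,"wy": 0,"wz": 0},{"jaw": 1,"tx": 0,"ty": 0,"tz": 4,"wx": 0,"wy": 0,"wz": 0},{"jaw": 1,"tx": 0,"ty": 0,"tz": 1.9,"wx": 0,"wy": 0,"wz": 0},{"jaw": 1,"tx": 0,"ty": 0,"tz": 0,"wx": 0,"wy": 0,"wz": 0},{"jaw": 1,"tx": 0,"ty": 0,"tz": 0,"wx": 0,"wy": 0,"wz": 0}]'

```text
clock: 20.95
tcp_pos: [0.4502, 0.1841, 0.2012]
orientation: [0.0, -0.351, 0.937, -0.0]
wrist_force: [-0.3, -0.2, 0.1]
finger_gap: 0.0851
```

```bash
python3 - <<'E'
from h import *
C=[.4492,.1845,.718]
s=look("w16",[(C,rect(.055,-.055,.039,.023)),(C,rect(.045,-.045,.029,.0405))],[.4492,.1845,.20],131.1)
E
```

```text
phi now 131.04 wz -0.06 | after turn tx 0.05 ty 0.09 tz 0.12 cm | before-turn [0.05 0.09 0.12] tilt(x,y of tool z) [0.0009 0.0002] clock 20.95
```

View pics/w16o.png

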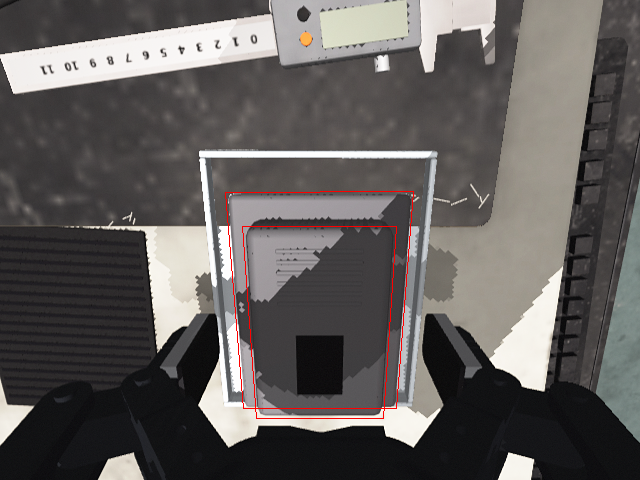

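Call:
carry_out --motion '[{"jaw": -0.2,"tx": 0.05,"ty": 0,"tz": 0.1,"wx": 0,"wy": 0,"wz": 0},{"jaw": -0.2,"tx": 0,"ty": 0,"tz": 0,"wx": 0,"wy": 0,"wz": 0},{"jaw": -0.2,"tx": 0,"ty": 0,"tz": 0,"wx": 0,"wy": 0,"wz": 0},{"jaw": -0.2,"tx": 0,"ty": 0,"tz": 0,"wx": 0,"wy": 0,"wz": 0},{"jaw": -0.2,"tx": 0,"ty": 0,"tz": 0,"wx": 0,"wy": 0,"wz": 0}]' --force 50

```text
clock: 21.62
tcp_pos: [0.4493, 0.1843, 0.2008]
orientation: [0.001, -0.351, 0.936, -0.0]
wrist_force: [-0.4, 0.2, 5.8]
finger_gap: 0.0561
```

```bash
python3 - <<'E'
from h import *
C=[.4492,.1845,.718]
s=look("w17",[(C,rect(.055,-.055,.039,.023)),(C,rect(.045,-.045,.029,.0405))],[.6287,.2647,.31],135.85)
print(s["finger_gap"],s["wrist_force"],s["tcp_pos"])
E
```

```text
phi now 131.11 wz -4.74 | after turn tx -18.27 ty -7.28 tz -10.92 cm | before-turn [-18.83  -5.75 -10.88] tilt(x,y of tool z) [0.0021 0.0002] clock 21.62
0.0560530937217363 [-0.39647137  0.24885537  5.83605536] [0.44925109 0.18430178 0.20077416]
```

View pics/w17o.png

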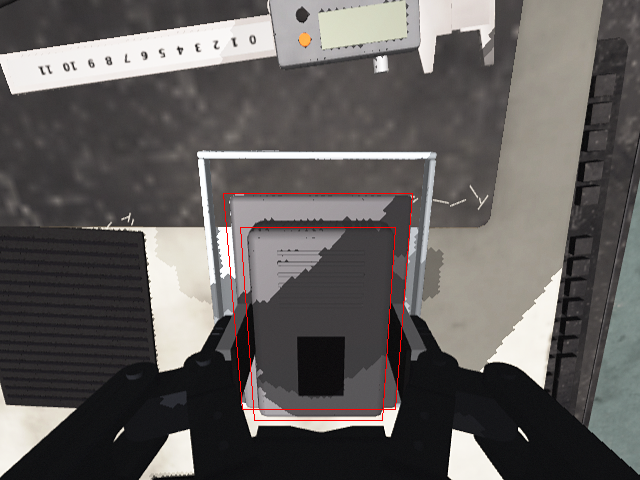

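Call:
carry_out --motion '[{"jaw": -0.2,"tx": 0,"ty": 0,"tz": -1.5,"wx": 0,"wy": 0,"wz": 0},{"jaw": -0.2,"tx": 0,"ty": 0,"tz": -2.5,"wx": 0,"wy": 0,"wz": 0},{"jaw": -0.2,"tx": 0,"ty": 0,"tz": -3,"wx": 0,"wy": 0,"wz": 0},{"jaw": -0.2,"tx": 0,"ty": 0,"tz": -3,"wx": 0,"wy": 0,"wz": -4.7},{"jaw": -0.2,"tx": -3.06,"ty": -1.215,"tz": 0,"wx": 0,"wy": 0,"wz": 0},{"jaw": -0.2,"tx": -3.06,"ty": -1.215,"tz": 0,"wx": 0,"wy": 0,"wz": 0},{"jaw": -0.2,"tx": -3.06,"ty": -1.215,"tz": 0,"wx": 0,"wy": 0,"wz": 0},{"jaw": -0.2,"tx": -3.06,"ty": -1.215,"tz": 0,"wx": 0,"wy": 0,"wz": 0},{"jaw": -0.2,"tx": -3.06,"ty": -1.215,"tz": 0,"wx": 0,"wy": 0,"wz": 0},{"jaw": -0.2,"tx": -3.06,"ty": -1.215,"tz": 0,"wx": 0,"wy": 0,"wz": 0},{"jaw": -0.2,"tx": 0,"ty": 0,"tz": 2.5,"wx": 0,"wy": 0,"wz": 0},{"jaw": -0.2,"tx": 0,"ty": 0,"tz": 0,"wx": 0,"wy": 0,"wz": 0},{"jaw": -0.2,"tx": 0,"ty": 0,"tz": 0,"wx": 0,"wy": 0,"wz": 0}]'

```text
clock: 23.3
tcp_pos: [0.6287, 0.265, 0.2755]
orientation: [-0.0, -0.389, 0.921, 0.0]
wrist_force: [-0.4, -0.0, -0.3]
finger_gap: 0.0563
```

```bash
python3 - <<'E'
from h import *
T=[.6287,.2647,.799]
s=look("w18",[(T,rect(.0495,-.0495,.0335,.024)),(T,rect(.09,-.062,.043,.024))],[.6294,.2652,.2188],135.8)
print(s["finger_gap"],s["wrist_force"],s["tcp_pos"])
E
```

```text
phi now 135.81 wz 0.01 | after turn tx -0.06 ty -0.03 tz 5.67 cm | before-turn [-0.06 -0.03  5.67] tilt(x,y of tool z) [-0.0001  0.0001] clock 23.3
0.05634210751060918 [-0.4298761  -0.00944444 -0.33033813] [0.62874645 0.26496556 0.27553265]
```

View pics/w18o.png

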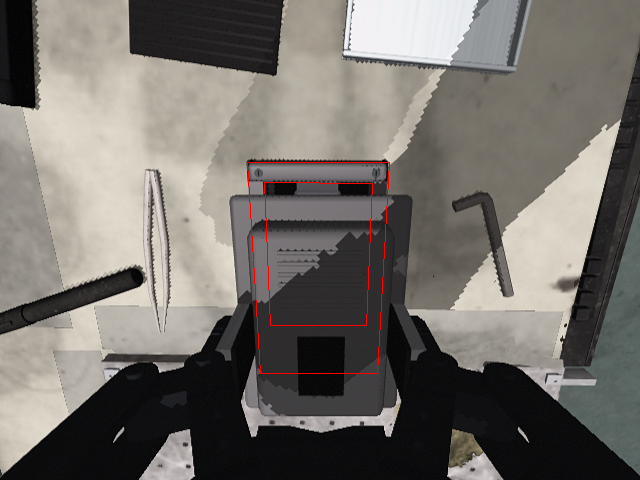

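```bash
python3 - <<'E'
from h import *
np.set_printoptions(precision=4,suppress=True)
im=cv2.imread("pics/w18.png")[180:430,215:425].astype(float);im=(255*(im/255)**0.5).astype(np.uint8)
cv2.imwrite("pics/w18z.png",cv2.resize(im,None,fx=2.4,fy=2.4,interpolation=cv2.INTER_CUBIC))
c=dict(np.load("w18.npz"));z=.0777
print(fit([(c,rect(.045,-.045,.029,z+.0375)+[(-.055,-.039,z+.020),(-.055,.039,z+.020)],[(385,415),(258,415),(247,221),(394,221),(230,195),(410,195)])],[.6287,.265,.799]))
E
```

```text
(array([0.6261, 0.2649, 0.8026]), array([[ 0.6771,  1.2287],
       [-0.8072,  1.4842],
       [-3.7986,  1.4036],
       [ 4.5825,  0.9673],
       [-3.9181, -6.3247],
       [ 5.5734, -6.8839]]))
```

View pics/w18z.png

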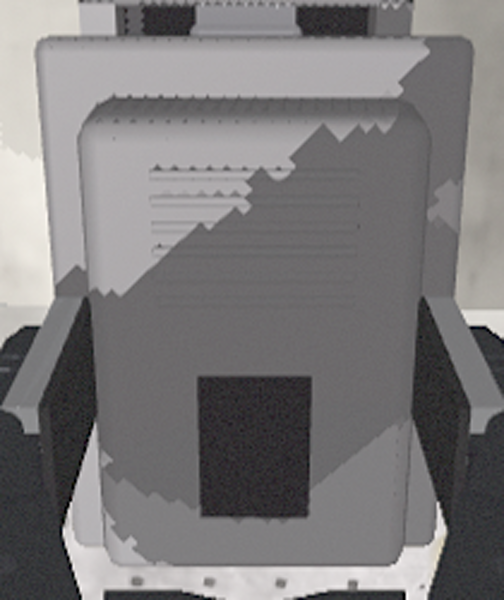

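```bash
python3 - <<'E'
from h import *
np.set_printoptions(precision=4,suppress=True)
c=dict(np.load("w18.npz"));z=.0777
u=lambda l:[(215+x/2.4,180+y/2.4) for x,y in l]
print(fit([(c,rect(.055,-.055,.039,z+.020),u([(436,546),(75,546),(37,42),(472,42)]))],[.6287,.265,.799]))
# hump top: back corners at y 565, sides
print(fit([(c,rect(.045,-.045,.029,z+.0375),u([(405,563),(105,563),(82,120),(430,120)]))],[.6287,.265,.799]))
R=tool_=None
E
```

```text
(array([0.6284, 0.2674, 0.8006]), array([[ 1.1967,  3.8977],
       [-1.3034,  3.9577],
       [-3.1595, -0.7993],
       [ 3.7354, -0.9737]]))
(array([0.6279, 0.2668, 0.7993]), array([[ 1.4344,  6.4569],
       [-1.4075,  6.3683],
       [-4.907 , -1.0709],
       [ 4.5361, -1.0035]]))
```

```bash
python3 - <<'E'
from h import *
np.set_printoptions(precision=4,suppress=True)
c=dict(np.load("w18.npz"))
u=lambda l:[(215+x/2.4,180+y/2.4) for x,y in l]
tcp=np.array([.62875,.26497]);f=np.radians(135.81);X=np.array([-np.sin(f),np.cos(f)]);Y=np.array([np.cos(f),np.sin(f)])
for z in (.0777,.0757,.0737,.0717):
  for n,L,px in (("rim",rect(.055,-.055,.039,z+.020),[(436,546),(75,546),(37,42),(472,42)]),("hump",rect(.045,-.045,.029,z+.0375),[(405,563),(105,563),(82,120),(430,120)])):
    p,r=fit([(c,L,u(px))],[.6287,.265,.799]); d=p[:2]-tcp; print(z,n,"tool x %.2f y %.2f mm yaw %.2f"%(1e3*d@X,1e3*d@Y,np.degrees(p[2])),"rms",np.sqrt((r**2).mean()).round(2))
E
```

```text
0.0777 rim tool x -1.46 y 1.94 mm yaw 45.87 rms 2.73
0.0777 hump tool x -0.68 y 1.91 mm yaw 45.80 rms 4.08
0.0757 rim tool x -1.89 y 1.92 mm yaw 45.90 rms 1.44
0.0757 hump tool x -1.22 y 1.92 mm yaw 45.78 rms 2.73
0.0737 rim tool x -2.57 y 1.89 mm yaw 45.91 rms 0.51
0.0737 hump tool x -1.83 y 1.93 mm yaw 45.78 rms 1.54
0.0717 rim tool x -3.22 y 1.88 mm yaw 45.91 rms 1.23
0.0717 hump tool x -2.70 y 1.96 mm yaw 45.78 rms 0.79
```

```bash
cat >> h.py <<'E'
def corr(c,Rt,b):
    """camera truly displaced by b (tool frame, m) from calibration; Rt tool rotation"""
    c=dict(c);M=c["camera_from_world"].copy();M[:3,3]-=M[:3,:3]@(Rt@np.array(b));c["camera_from_world"]=M;return c
def Rdown(phi):
    f=np.radians(phi);return np.array([[-np.sin(f),np.cos(f),0],[np.cos(f),np.sin(f),0],[0,0,-1]]).T
E
python3 - <<'E'
from h import *
np.set_printoptions(precision=4,suppress=True)
def rel(p,tcp,phi):
    R=Rdown(phi);d=np.array([p[0]-tcp[0],p[1]-tcp[1],0]);return (1e3*R.T@d)[:2].round(2)
U=lambda o,k,l:[(o[0]+x/k,o[1]+y/k) for x,y in l]
for bz in (0,-.002,-.003,-.004):
    b=[0,0,bz]; print("bz",bz)
    c10=corr(np.load("w10.npz"),Rdown(135.85),b);c18=corr(np.load("w18.npz"),Rdown(135.81),b);c1=corr(np.load("w1b.npz"),Rdown(135.45),b);c15=corr(np.load("w15.npz"),Rdown(131.1),b)
    rms=lambda r:np.sqrt((r**2).mean()).round(2)
    p,r=fit([(c10,rect(.0495,-.0495,.0335,.024),U((240,140),2.5,[(310,437),(83,437),(70,94),(325,94)]))],TERM);print("term w10",p,rms(r))
    p,r=fit([(c1,rect(.0495,-.0495,.0335,.024),U((250,150),2.8,[(308,390),(95,390),(84,78),(312,77)]))],TERM);print("term w1b",p,rms(r))
    z=.0777
    p,r=fit([(c18,rect(.055,-.055,.039,z+.02),U((215,180),2.4,[(436,546),(75,546),(37,42),(472,42)]))],TERM);print("cover rim rel",rel(p,[.62875,.26497],135.81),p,rms(r))
    p,r=fit([(c18,rect(.045,-.045,.029,z+.0375),U((215,180),2.4,[(405,563),(105,563),(82,120),(430,120)]))],TERM);print("cover hump rel",rel(p,[.62875,.26497],135.81),p,rms(r))
    p,r=fit([(c15,rect(.068,-.068,.052,.012),U((210,110),1.8,[(314,374),(82,374),(65,62),(332,62)]))],TERM);print("tray",p,rms(r))
E
```

```text
bz 0
term w10 [0.6287 0.2647 0.7971] 0.66
term w1b [0.6292 0.2649 0.8011] 0.61
cover rim rel [-1.46  1.94] [0.6284 0.2674 0.8006] 2.73
cover hump rel [-0.68  1.91] [0.6279 0.2668 0.7993] 4.08
tray [0.4474 0.182  0.7168] 0.77
bz -0.002
term w10 [0.629  0.265  0.7968] 1.08
term w1b [0.6296 0.2652 0.8013] 0.84
cover rim rel [-1.89  1.92] [0.6287 0.2677 0.801 ] 1.44
cover hump rel [-1.22  1.92] [0.6282 0.2672 0.7991] 2.73
tray [0.4477 0.1822 0.7169] 0.41
bz -0.003
term w10 [0.6291 0.2652 0.7968] 1.31
term w1b [0.6297 0.2654 0.8014] 0.98
cover rim rel [-2.19  1.91] [0.6289 0.2679 0.8011] 0.87
cover hump rel [-1.5   1.93] [0.6284 0.2674 0.799 ] 2.11
tray [0.4478 0.1824 0.7169] 0.48
bz -0.004
term w10 [0.6292 0.2653 0.7968] 1.55
term w1b [0.6299 0.2655 0.8014] 1.12
cover rim rel [-2.57  1.89] [0.6292 0.2681 0.8012] 0.51
cover hump rel [-1.83  1.93] [0.6286 0.2676 0.7989] 1.54
tray [0.448  0.1825 0.7169] 0.68
```

Call:
carry_out --motion '[{"jaw": -0.2,"tx": 0.06,"ty": -0.17,"tz": 2.5,"wx": 0,"wy": 0,"wz": 0},{"jaw": -0.2,"tx": 0,"ty": 0,"tz": 1.8,"wx": 0,"wy": 0,"wz": 0},{"jaw": -0.2,"tx": 0,"ty": 0,"tz": 0.7,"wx": 0,"wy": 0,"wz": 0},{"jaw": -0.2,"tx": 0,"ty": 0,"tz": 0,"wx": 0,"wy": 0,"wz": 0}]'

```text
clock: 23.85
tcp_pos: [0.6296, 0.2634, 0.2244]
orientation: [-0.0, -0.389, 0.921, 0.0]
wrist_force: [-0.3, 0.7, 0.2]
finger_gap: 0.0565
```

Call:
carry_out --motion '[{"jaw": -0.2,"tx": 0,"ty": 0,"tz": 0.4,"wx": 0,"wy": 0,"wz": 0},{"jaw": -0.2,"tx": 0,"ty": 0,"tz": 0.2,"wx": 0,"wy": 0,"wz": 0},{"jaw": -0.2,"tx": 0,"ty": 0,"tz": 0,"wx": 0,"wy": 0,"wz": 0}]'

```text
clock: 24.22
tcp_pos: [0.6297, 0.2632, 0.219]
orientation: [-0.0, -0.389, 0.921, -0.0]
wrist_force: [-2.1, -2.3, 1.2]
finger_gap: 0.0566
```

```bash
python3 - <<'E'
from h import *
T=[.6290,.2650,.799]
s=look("w19",[(T,rect(.0495,-.0495,.0335,.024)),(T,rect(.09,-.062,.043,.024))],[.6294,.2652,.2188],135.8)
print(s["finger_gap"],s["wrist_force"],s["tcp_pos"])
E
```

```text
phi now 135.80 wz -0.00 | after turn tx -0.12 ty 0.16 tz 0.02 cm | before-turn [-0.12  0.16  0.02] tilt(x,y of tool z) [-0.0001 -0.0005] clock 24.23
0.056559025264071354 [-2.05773526 -2.33279834  1.17124959] [0.62973188 0.26318206 0.21898899]
```

View pics/w19.png

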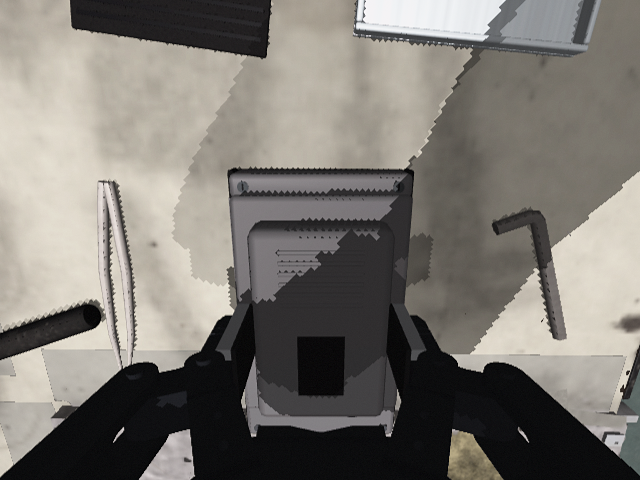

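Call:
carry_out --motion '[{"jaw": -0.2,"tx": 0.1,"ty": 0,"tz": 0,"wx": 0,"wy": 0,"wz": 0},{"jaw": -0.2,"tx": 0,"ty": 0,"tz": 0.1,"wx": 0,"wy": 0,"wz": 0},{"jaw": -0.2,"tx": 0,"ty": 0,"tz": 0,"wx": 0,"wy": 0,"wz": 0}]'

```text
clock: 24.65
tcp_pos: [0.6294, 0.2626, 0.2184]
orientation: [0.001, -0.389, 0.921, -0.0]
wrist_force: [-0.8, -1.2, 4.7]
finger_gap: 0.0565
```

Call:
carry_out --motion '[{"jaw": -0.2,"tx": 0.03,"ty": 0,"tz": 0.1,"wx": 0,"wy": 0,"wz": 0},{"jaw": -0.2,"tx": 0,"ty": 0,"tz": 0.1,"wx": 0,"wy": 0,"wz": 0},{"jaw": -0.2,"tx": 0,"ty": 0,"tz": 0,"wx": 0,"wy": 0,"wz": 0}]'

```text
clock: 25.02
tcp_pos: [0.6296, 0.2628, 0.2172]
orientation: [0.002, -0.389, 0.921, 0.0]
wrist_force: [-1.3, 0.0, 7.6]
finger_gap: 0.0567
```

Call:
carry_out --motion '[{"jaw": -0.2,"tx": 0,"ty": 0,"tz": 0.1,"wx": 0,"wy": 0,"wz": 0},{"jaw": -0.2,"tx": 0,"ty": 0,"tz": 0.15,"wx": 0,"wy": 0,"wz": 0},{"jaw": -0.2,"tx": 0,"ty": 0,"tz": 0,"wx": 0,"wy": 0,"wz": 0}]'

```text
clock: 25.4
tcp_pos: [0.6299, 0.263, 0.2151]
orientation: [0.002, -0.389, 0.921, 0.0]
wrist_force: [0.4, 0.5, 8.3]
finger_gap: 0.0561
```

Call:
carry_out --motion '[{"jaw": -0.2,"tx": 0,"ty": 0,"tz": 0.15,"wx": 0,"wy": 0,"wz": 0},{"jaw": -0.2,"tx": 0,"ty": 0,"tz": 0.15,"wx": 0,"wy": 0,"wz": 0},{"jaw": -0.2,"tx": 0,"ty": 0,"tz": 0,"wx": 0,"wy": 0,"wz": 0}]'

```text
clock: 25.78
tcp_pos: [0.6291, 0.2626, 0.21]
orientation: [0.0, -0.389, 0.921, 0.0]
wrist_force: [1.1, 0.0, -2.4]
finger_gap: 0.0566
```

Call:
carry_out --motion '[{"jaw": -0.2,"tx": 0,"ty": 0,"tz": 0.15,"wx": 0,"wy": 0,"wz": 0},{"jaw": -0.2,"tx": 0,"ty": 0,"tz": 0.15,"wx": 0,"wy": 0,"wz": 0},{"jaw": -0.2,"tx": 0,"ty": 0,"tz": 0.1,"wx": 0,"wy": 0,"wz": 0},{"jaw": -0.2,"tx": 0,"ty": 0,"tz": 0,"wx": 0,"wy": 0,"wz": 0}]'

```text
clock: 26.28
tcp_pos: [0.6287, 0.2625, 0.208]
orientation: [0.0, -0.389, 0.921, 0.0]
wrist_force: [-3.9, -1.4, 10.9]
finger_gap: 0.0563
```

Call:
carry_out --motion '[{"jaw": -0.2,"tx": 0,"ty": 0,"tz": 0.15,"wx": 0,"wy": 0,"wz": 0},{"jaw": -0.2,"tx": 0,"ty": 0,"tz": 0,"wx": 0,"wy": 0,"wz": 0}]'

```text
clock: 26.52
tcp_pos: [0.6286, 0.2625, 0.2079]
orientation: [0.001, -0.389, 0.921, 0.0]
wrist_force: [-7.2, -2.3, 18.2]
finger_gap: 0.0568
```

Call:
carry_out --motion '[{"jaw": -0.2,"tx": 0,"ty": 0,"tz": -0.2,"wx": 0,"wy": 0,"wz": 0},{"jaw": 1,"tx": 0,"ty": 0,"tz": 0,"wx": 0,"wy": 0,"wz": 0},{"jaw": 1,"tx": 0,"ty": 0,"tz": 0,"wx": 0,"wy": 0,"wz": 0},{"jaw": 1,"tx": 0,"ty": 0,"tz": 0,"wx": 0,"wy": 0,"wz": 0},{"jaw": 1,"tx": 0,"ty": 0,"tz": -3,"wx": 0,"wy": 0,"wz": 0},{"jaw": 1,"tx": 0,"ty": 0,"tz": -5,"wx": 0,"wy": 0,"wz": 0},{"jaw": 1,"tx": 0,"ty": 0,"tz": -1,"wx": 0,"wy": 0,"wz": 0},{"jaw": 1,"tx": 0,"ty": 0,"tz": 0,"wx": 0,"wy": 0,"wz": 0}]'

```text
clock: 27.52
tcp_pos: [0.6292, 0.2625, 0.2974]
orientation: [0.001, -0.389, 0.921, -0.0]
wrist_force: [0.7, -1.0, -1.0]
finger_gap: 0.0852
```

```bash
python3 - <<'E'
from h import *
T=[.6290,.2650,.799]
s=look("w20",[(T,rect(.09,-.062,.043,.024)),(T,rect(.055,-.055,.039,.03)),(T,rect(.045,-.045,.029,.0475))],[.484,-.136,.30],128.8)
from workcell import eyes
cv2.imwrite("pics/side1.png",eyes.read_camera("side"))
a=cv2.imread("pics/w20.png")[120:370,230:410];b=cv2.imread("pics/w20o.png")[120:370,230:410]
cv2.imwrite("pics/w20z.png",cv2.resize(cv2.hconcat([a,b]),None,fx=2.2,fy=2.2,interpolation=cv2.INTER_CUBIC))
t=cv2.imread("pics/side1.png")[260:380,160:330];cv2.imwrite("pics/side1z.png",cv2.resize(t,None,fx=4.5,fy=4.5,interpolation=cv2.INTER_CUBIC))
E
```

```text
phi now 135.80 wz 7.00 | after turn tx 36.29 ty -21.96 tz -0.26 cm | before-turn [ 38.69 -17.37  -0.31] tilt(x,y of tool z) [0.0017 0.0005] clock 27.52
```

View pics/w20z.png

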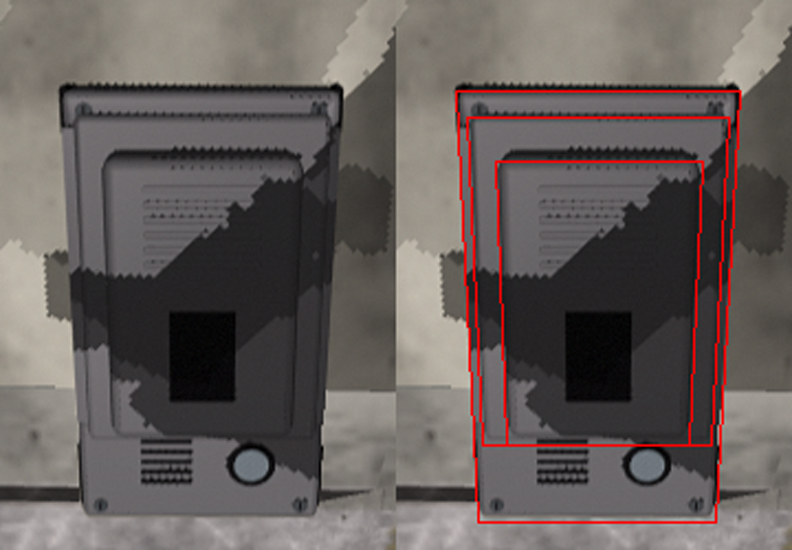

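View pics/side1z.png

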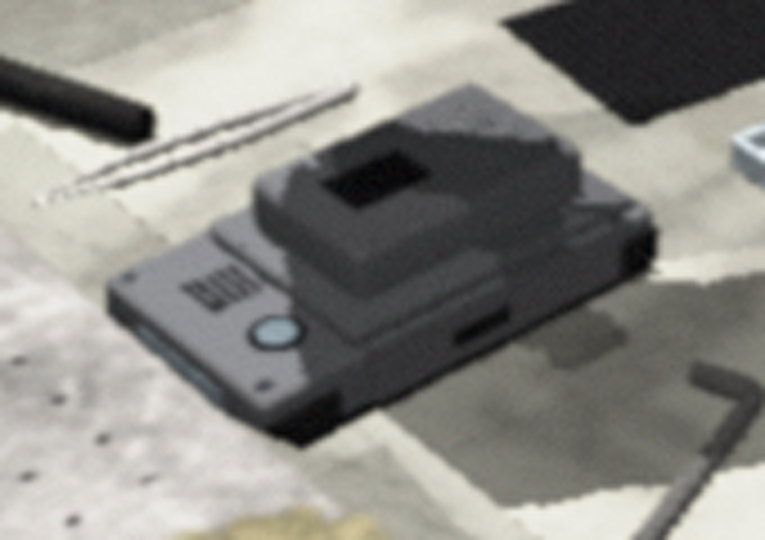

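The tall cover sits flush: the rim lies on the terminal's top face all round, and the press stopped hard at 18 N at the predicted height. Now the low cover.

Call:
carry_out --motion '[{"jaw": 1,"tx": 0,"ty": 0,"tz": -0.3,"wx": 0,"wy": 0,"wz": 7},{"jaw": 1,"tx": 4.54,"ty": -2.745,"tz": 0,"wx": 0,"wy": 0,"wz": 0},{"jaw": 1,"tx": 4.54,"ty": -2.745,"tz": 0,"wx": 0,"wy": 0,"wz": 0},{"jaw": 1,"tx": 4.54,"ty": -2.745,"tz": 0,"wx": 0,"wy": 0,"wz": 0},{"jaw": 1,"tx": 4.54,"ty": -2.745,"tz": 0,"wx": 0,"wy": 0,"wz": 0},{"jaw": 1,"tx": 4.54,"ty": -2.745,"tz": 0,"wx": 0,"wy": 0,"wz": 0},{"jaw": 1,"tx": 4.54,"ty": -2.745,"tz": 0,"wx": 0,"wy": 0,"wz": 0},{"jaw": 1,"tx": 4.54,"ty": -2.745,"tz": 0,"wx": 0,"wy": 0,"wz": 0},{"jaw": 1,"tx": 4.54,"ty": -2.745,"tz": 0,"wx": 0,"wy": 0,"wz": 0},{"jaw": 1,"tx": 0,"ty": 0,"tz": 0,"wx": 0,"wy": 0,"wz": 0},{"jaw": 1,"tx": 0,"ty": 0,"tz": 0,"wx": 0,"wy": 0,"wz": 0}]'

```text
clock: 29.0
tcp_pos: [0.483, -0.1362, 0.2985]
orientation: [-0.001, -0.332, 0.943, 0.001]
wrist_force: [0.9, 0.1, -0.8]
finger_gap: 0.0854
```

```bash
python3 - <<'E'
from h import *
L=[.4834,-.138,.677]
s=look("w21",[(L,rect(.055,-.055,.039,.018)),(L,rect(.046,-.046,.030,.029))],[.4834,-.138,.19],128.8)
a=cv2.imread("pics/w21.png")[110:370,210:430];b=cv2.imread("pics/w21o.png")[110:370,210:430]
cv2.imwrite("pics/w21z.png",cv2.resize(cv2.hconcat([a,b]),None,fx=1.8,fy=1.8,interpolation=cv2.INTER_CUBIC))
E
```

```text
phi now 128.75 wz -0.05 | after turn tx 0.09 ty -0.17 tz 10.85 cm | before-turn [ 0.08 -0.19 10.85] tilt(x,y of tool z) [-0.002   0.0015] clock 29.0
```

View pics/w21z.png

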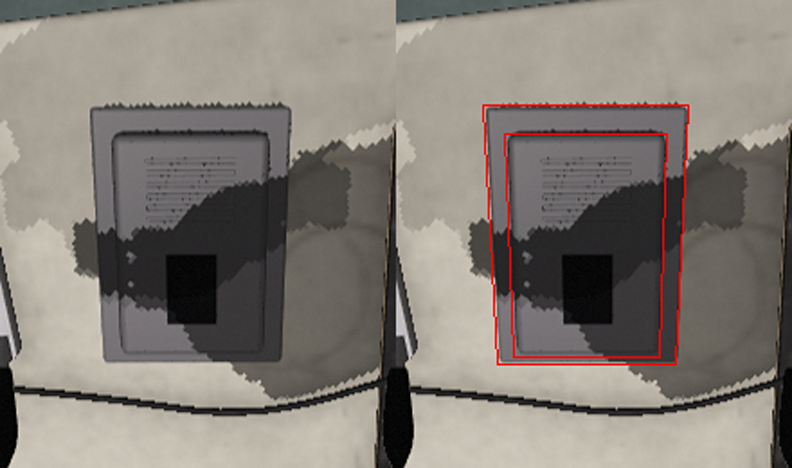

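View pics/w21.png

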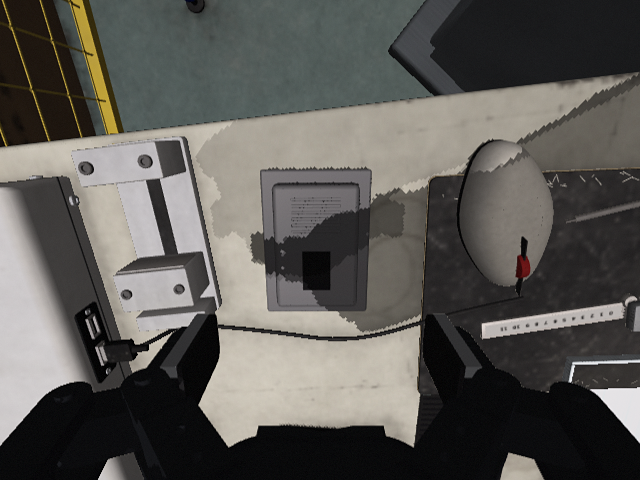

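Call:
carry_out --motion '[{"jaw": 0.85,"tx": 0.05,"ty": -0.25,"tz": 4,"wx": 0,"wy": 0,"wz": 0},{"jaw": 0.75,"tx": 0,"ty": 0,"tz": 4,"wx": 0,"wy": 0,"wz": 0},{"jaw": 0.65,"tx": 0,"ty": 0,"tz": 1.0,"wx": 0,"wy": 0,"wz": 0},{"jaw": 0.65,"tx": 0,"ty": 0,"tz": 0,"wx": 0,"wy": 0,"wz": 0},{"jaw": 0.65,"tx": 0,"ty": 0,"tz": 0,"wx": 0,"wy": 0,"wz": 0}]'

```text
clock: 29.68
tcp_pos: [0.4856, -0.1384, 0.2111]
orientation: [0.001, -0.333, 0.943, -0.001]
wrist_force: [0.2, -0.3, 0.2]
finger_gap: 0.0704
```

```bash
python3 - <<'E'
from h import *
L=[.4838,-.1385,.677]
s=look("w22",[(L,rect(.055,-.055,.039,.018)),(L,rect(.046,-.046,.030,.029))],[.484,-.1387,.195],128.8)
print(s["finger_gap"])
E
```

```text
phi now 128.85 wz 0.05 | after turn tx 0.14 ty 0.08 tz 1.61 cm | before-turn [0.14 0.09 1.61] tilt(x,y of tool z) [ 0.0022 -0.0009] clock 29.68
0.07037259064327932
```

View pics/w22o.png

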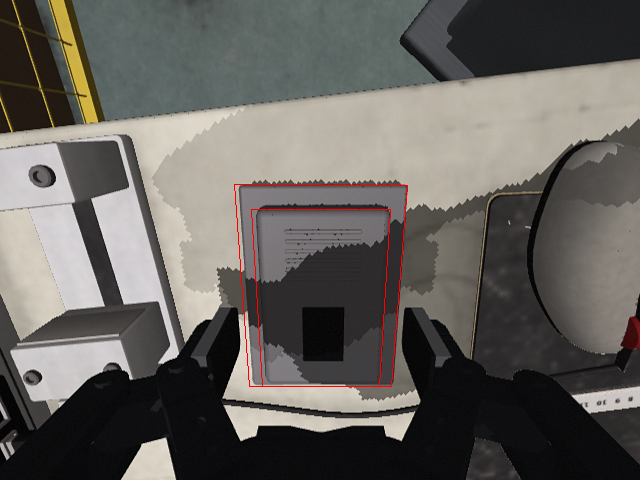

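Call:
carry_out --motion '[{"jaw": 0.6,"tx": 0.1,"ty": 0.05,"tz": 0.8,"wx": 0,"wy": 0,"wz": 0},{"jaw": 0.6,"tx": 0,"ty": 0,"tz": 0.7,"wx": 0,"wy": 0,"wz": 0},{"jaw": 0.6,"tx": 0,"ty": 0,"tz": 0,"wx": 0,"wy": 0,"wz": 0}]'

```text
clock: 30.1
tcp_pos: [0.4831, -0.1387, 0.194]
orientation: [-0.0, -0.332, 0.943, 0.001]
wrist_force: [0.7, 0.2, 0.4]
finger_gap: 0.0681
```

Call:
carry_out --motion '[{"jaw": 0.6,"tx": 0,"ty": 0,"tz": 0.25,"wx": 0,"wy": 0,"wz": 0},{"jaw": 0.6,"tx": 0,"ty": 0,"tz": 0,"wx": 0,"wy": 0,"wz": 0}]'

```text
clock: 30.35
tcp_pos: [0.4836, -0.1388, 0.192]
orientation: [-0.0, -0.332, 0.943, 0.0]
wrist_force: [0.1, -0.2, -0.7]
finger_gap: 0.0682
```

Call:
carry_out --motion '[{"jaw": 0.6,"tx": 0,"ty": 0,"tz": 0.2,"wx": 0,"wy": 0,"wz": 0},{"jaw": 0.6,"tx": 0,"ty": 0,"tz": 0,"wx": 0,"wy": 0,"wz": 0}]'

```text
clock: 30.6
tcp_pos: [0.4836, -0.1388, 0.19]
orientation: [-0.0, -0.332, 0.943, 0.0]
wrist_force: [-0.2, 0.1, -0.4]
finger_gap: 0.0686
```

Call:
carry_out --motion '[{"jaw": 0.6,"tx": 0,"ty": 0,"tz": 0.15,"wx": 0,"wy": 0,"wz": 0},{"jaw": 0.6,"tx": 0,"ty": 0,"tz": 0,"wx": 0,"wy": 0,"wz": 0}]'

```text
clock: 30.85
tcp_pos: [0.4836, -0.1388, 0.1886]
orientation: [-0.0, -0.332, 0.943, 0.0]
wrist_force: [-0.8, 0.1, -0.1]
finger_gap: 0.068
```

Call:
carry_out --motion '[{"jaw": 0,"tx": 0,"ty": 0,"tz": 0,"wx": 0,"wy": 0,"wz": 0},{"jaw": -0.2,"tx": 0,"ty": 0,"tz": 0,"wx": 0,"wy": 0,"wz": 0},{"jaw": -0.2,"tx": 0,"ty": 0,"tz": 0,"wx": 0,"wy": 0,"wz": 0},{"jaw": -0.2,"tx": 0,"ty": 0,"tz": 0,"wx": 0,"wy": 0,"wz": 0}]' --force 50

```text
clock: 31.35
tcp_pos: [0.4839, -0.1389, 0.1891]
orientation: [0.0, -0.332, 0.943, -0.0]
wrist_force: [0.1, 0.2, 5.7]
finger_gap: 0.0584
```

```bash
python3 - <<'E'
from h import *
L=[.4838,-.1385,.677]
s=look("w23",[],[.4478,.182,.30],131.0)
print(s["finger_gap"],s["tcp_pos"],s["wrist_force"])
E
```

```text
phi now 128.80 wz -2.20 | after turn tx -18.33 ty 26.59 tz -11.09 cm | before-turn [-17.31  27.26 -11.11] tilt(x,y of tool z) [ 0.0009 -0.0004] clock 31.35
0.0584367143269583 [ 0.48386567 -0.13893037  0.18907611] [0.09835083 0.21818703 5.65699291]
```

View pics/w23o.png

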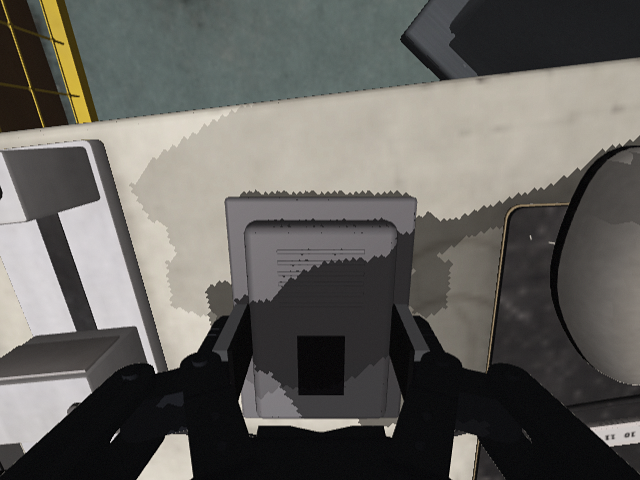

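Call:
carry_out --motion '[{"jaw": -0.2,"tx": 0,"ty": 0,"tz": -1,"wx": 0,"wy": 0,"wz": 0},{"jaw": -0.2,"tx": 0,"ty": 0,"tz": -2,"wx": 0,"wy": 0,"wz": 0},{"jaw": -0.2,"tx": 0,"ty": 0,"tz": -3,"wx": 0,"wy": 0,"wz": 0},{"jaw": -0.2,"tx": 0,"ty": 0,"tz": -3,"wx": 0,"wy": 0,"wz": -2.2},{"jaw": -0.2,"tx": -2.285,"ty": 3.31,"tz": 0,"wx": 0,"wy": 0,"wz": 0},{"jaw": -0.2,"tx": -2.285,"ty": 3.31,"tz": 0,"wx": 0,"wy": 0,"wz": 0},{"jaw": -0.2,"tx": -2.285,"ty": 3.31,"tz": 0,"wx": 0,"wy": 0,"wz": 0},{"jaw": -0.2,"tx": -2.285,"ty": 3.31,"tz": 0,"wx": 0,"wy": 0,"wz": 0},{"jaw": -0.2,"tx": -2.285,"ty": 3.31,"tz": 0,"wx": 0,"wy": 0,"wz": 0},{"jaw": -0.2,"tx": -2.285,"ty": 3.31,"tz": 0,"wx": 0,"wy": 0,"wz": 0},{"jaw": -0.2,"tx": -2.285,"ty": 3.31,"tz": 0,"wx": 0,"wy": 0,"wz": 0},{"jaw": -0.2,"tx": -2.285,"ty": 3.31,"tz": 0,"wx": 0,"wy": 0,"wz": 0},{"jaw": -0.2,"tx": 0,"ty": 0,"tz": 2,"wx": 0,"wy": 0,"wz": 0},{"jaw": -0.2,"tx": 0,"ty": 0,"tz": 2,"wx": 0,"wy": 0,"wz": 0},{"jaw": -0.2,"tx": 0,"ty": 0,"tz": 0,"wx": 0,"wy": 0,"wz": 0},{"jaw": -0.2,"tx": 0,"ty": 0,"tz": 0,"wx": 0,"wy": 0,"wz": 0}]'

```text
clock: 33.4
tcp_pos: [0.448, 0.1809, 0.2393]
orientation: [0.0, -0.35, 0.937, 0.0]
wrist_force: [0.3, 0.1, 0.3]
finger_gap: 0.0588
```

```bash
python3 - <<'E'
from h import *
Y=[.4476,.182,.7168]
s=look("w24",[(Y,rect(.068,-.068,.052,.012))],[.4482,.1808,.192],131.0)
print(s["finger_gap"],s["tcp_pos"],s["wrist_force"])
E
```

```text
phi now 130.99 wz -0.01 | after turn tx -0.01 ty -0.03 tz 4.73 cm | before-turn [-0.01 -0.03  4.73] tilt(x,y of tool z) [0.0002 0.0001] clock 33.4
0.058849390219424015 [0.4479564  0.18093174 0.23926372] [0.28791055 0.07614068 0.31831897]
```

View pics/w24o.png

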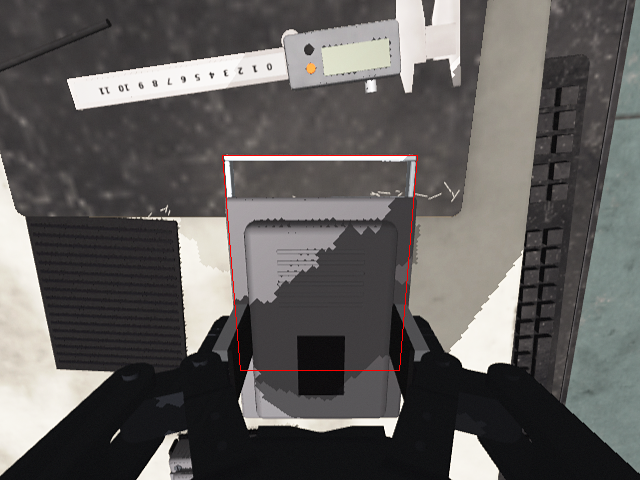

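Aligned over the tray, so I lower the cover.

Call:
carry_out --motion '[{"jaw": -0.2,"tx": 0,"ty": 0,"tz": 2,"wx": 0,"wy": 0,"wz": 0},{"jaw": -0.2,"tx": 0,"ty": 0,"tz": 1.7,"wx": 0,"wy": 0,"wz": 0},{"jaw": -0.2,"tx": 0,"ty": 0,"tz": 0.7,"wx": 0,"wy": 0,"wz": 0},{"jaw": -0.2,"tx": 0,"ty": 0,"tz": 0.3,"wx": 0,"wy": 0,"wz": 0},{"jaw": -0.2,"tx": 0,"ty": 0,"tz": 0.1,"wx": 0,"wy": 0,"wz": 0},{"jaw": -0.2,"tx": 0,"ty": 0,"tz": 0,"wx": 0,"wy": 0,"wz": 0}]'

```text
clock: 34.2
tcp_pos: [0.4481, 0.181, 0.1921]
orientation: [0.001, -0.35, 0.937, -0.0]
wrist_force: [-2.1, -1.2, 6.6]
finger_gap: 0.0587
```

Call:
carry_out --motion '[{"jaw": 0.7,"tx": 0,"ty": 0,"tz": -0.1,"wx": 0,"wy": 0,"wz": 0},{"jaw": 0.7,"tx": 0,"ty": 0,"tz": 0,"wx": 0,"wy": 0,"wz": 0},{"jaw": 0.7,"tx": 0,"ty": 0,"tz": 0,"wx": 0,"wy": 0,"wz": 0},{"jaw": 0.7,"tx": 0,"ty": 0,"tz": -3,"wx": 0,"wy": 0,"wz": 0},{"jaw": 0.7,"tx": 0,"ty": 0,"tz": -4,"wx": 0,"wy": 0,"wz": 0},{"jaw": 0.7,"tx": 0,"ty": 0,"tz": -4,"wx": 0,"wy": 0,"wz": 0},{"jaw": 0.7,"tx": 0,"ty": 0,"tz": 0,"wx": 0,"wy": 0,"wz": 0},{"jaw": 0.7,"tx": 0,"ty": 0,"tz": 0,"wx": 0,"wy": 0,"wz": 0}]'

```text
clock: 35.2
tcp_pos: [0.4476, 0.1809, 0.3012]
orientation: [-0.0, -0.35, 0.937, 0.0]
wrist_force: [-0.2, -0.6, -0.1]
finger_gap: 0.0722
```

```bash
python3 - <<'E'
from h import *
from workcell import eyes
Y=[.4476,.182,.7168]
s=look("w25",[(Y,rect(.068,-.068,.052,.012)),(Y,rect(.055,-.055,.039,.021))],[.629,.263,.30],135.8)
cv2.imwrite("pics/top1.png",eyes.read_camera("top"));cv2.imwrite("pics/side2.png",eyes.read_camera("side"))
E
```

```text
phi now 131.00 wz -4.80 | after turn tx -18.53 ty -7.28 tz 0.12 cm | before-turn [-19.07  -5.71   0.11] tilt(x,y of tool z) [-0.0003  0.    ] clock 35.2
```

View pics/w25o.png

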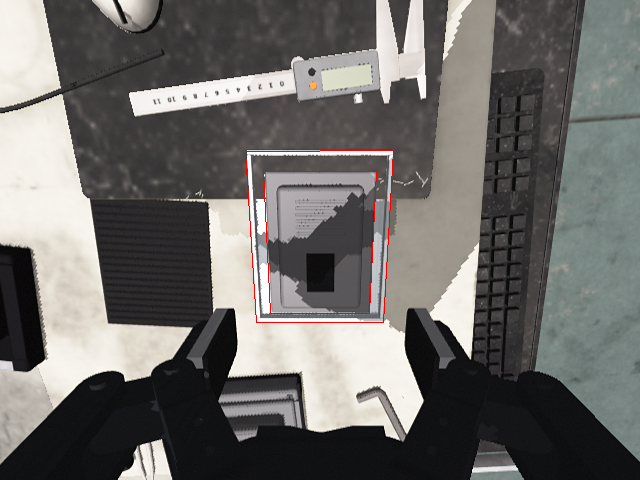

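View pics/top1.png

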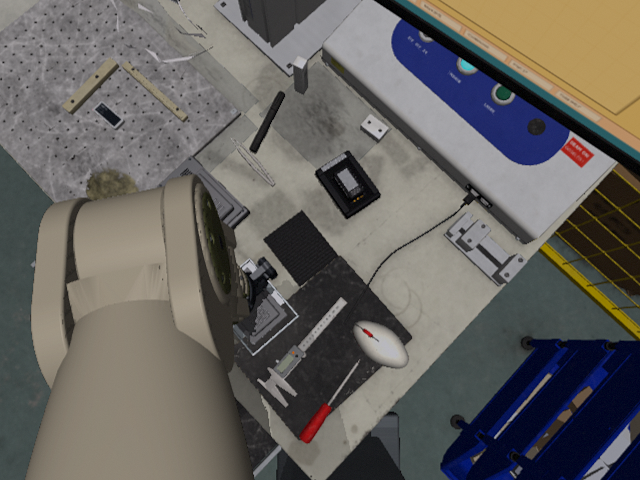

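View pics/side2.png

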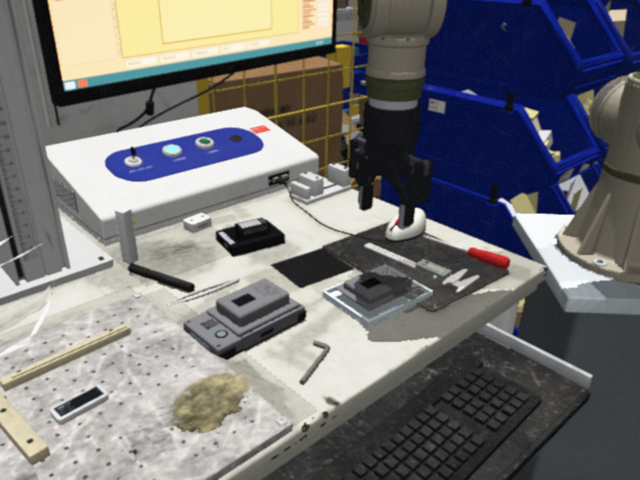

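The low cover lies flat in the tray, centred and right way up. To confirm the tall cover is home, I'll press its middle once with the fingers shut; contact should come at TCP z ≈ 0.2205 if it is.

Call:
carry_out --motion '[{"jaw": -1,"tx": 0,"ty": 0,"tz": 0,"wx": 0,"wy": 0,"wz": -4.8},{"jaw": -1,"tx": -3.09,"ty": -1.21,"tz": 0,"wx": 0,"wy": 0,"wz": 0},{"jaw": -1,"tx": -3.09,"ty": -1.21,"tz": 0,"wx": 0,"wy": 0,"wz": 0},{"jaw": -1,"tx": -3.09,"ty": -1.21,"tz": 0,"wx": 0,"wy": 0,"wz": 0},{"jaw": -1,"tx": -3.09,"ty": -1.21,"tz": 0,"wx": 0,"wy": 0,"wz": 0},{"jaw": -1,"tx": -3.09,"ty": -1.22,"tz": 0,"wx": 0,"wy": 0,"wz": 0},{"jaw": -1,"tx": -3.09,"ty": -1.22,"tz": 0,"wx": 0,"wy": 0,"wz": 0},{"jaw": -1,"tx": 0,"ty": 0,"tz": 3,"wx": 0,"wy": 0,"wz": 0},{"jaw": -1,"tx": 0,"ty": 0,"tz": 3,"wx": 0,"wy": 0,"wz": 0},{"jaw": -1,"tx": 0,"ty": 0,"tz": 1,"wx": 0,"wy": 0,"wz": 0},{"jaw": -1,"tx": 0,"ty": 0,"tz": 0,"wx": 0,"wy": 0,"wz": 0},{"jaw": -1,"tx": 0,"ty": 0,"tz": 0,"wx": 0,"wy": 0,"wz": 0}]'

```text
clock: 36.85
tcp_pos: [0.6297, 0.2633, 0.2329]
orientation: [0.001, -0.389, 0.921, -0.0]
wrist_force: [0.6, 0.2, -0.4]
finger_gap: 0.0003
```

```bash
python3 - <<'E'
from h import *
s=look("w26",[],[.6292,.2625,.2205],135.8)
print(s["finger_gap"],s["tcp_pos"],s["wrist_force"])
E
```

```text
phi now 135.80 wz 0.00 | after turn tx 0.09 ty -0.02 tz 1.24 cm | before-turn [ 0.1  -0.02  1.24] tilt(x,y of tool z) [0.0018 0.0006] clock 36.85
0.0002899574249306042 [0.62970707 0.26330375 0.23292676] [ 0.55387699  0.18147878 -0.40290379]
```

View pics/w26.png

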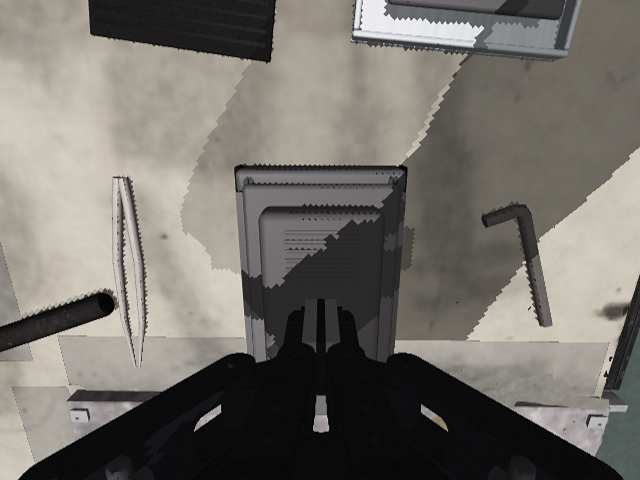

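Call:
carry_out --motion '[{"jaw": -1,"tx": 0.05,"ty": 0,"tz": 0.7,"wx": 0,"wy": 0,"wz": 0},{"jaw": -1,"tx": 0,"ty": 0,"tz": 0.3,"wx": 0,"wy": 0,"wz": 0},{"jaw": -1,"tx": 0,"ty": 0,"tz": 0.15,"wx": 0,"wy": 0,"wz": 0},{"jaw": -1,"tx": 0,"ty": 0,"tz": 0,"wx": 0,"wy": 0,"wz": 0}]'

```text
clock: 37.4
tcp_pos: [0.6288, 0.2628, 0.2211]
orientation: [0.0, -0.389, 0.921, -0.0]
wrist_force: [-1.8, -0.3, 4.3]
finger_gap: 0.0003
```

Call:
carry_out --motion '[{"jaw": -1,"tx": 0,"ty": 0,"tz": 0.15,"wx": 0,"wy": 0,"wz": 0},{"jaw": -1,"tx": 0,"ty": 0,"tz": 0.1,"wx": 0,"wy": 0,"wz": 0},{"jaw": -1,"tx": 0,"ty": 0,"tz": 0,"wx": 0,"wy": 0,"wz": 0}]'

```text
clock: 37.78
tcp_pos: [0.6287, 0.2628, 0.2209]
orientation: [0.001, -0.389, 0.921, -0.0]
wrist_force: [-6.5, -3.3, 18.2]
finger_gap: 0.0002
```

Contact was at 0.2211 and it stayed at 0.2209 under 18 N, so the cover is home. I'll retreat and hand in.

Call:
carry_out --motion '[{"jaw": -1,"tx": 0,"ty": 0,"tz": -1,"wx": 0,"wy": 0,"wz": 0},{"jaw": -1,"tx": 0,"ty": 0,"tz": -4,"wx": 0,"wy": 0,"wz": 0},{"jaw": -1,"tx": 0,"ty": 0,"tz": -4,"wx": 0,"wy": 0,"wz": 0},{"jaw": -1,"tx": 0,"ty": 0,"tz": -2,"wx": 0,"wy": 0,"wz": 0},{"jaw": -1,"tx": 0,"ty": 0,"tz": 0,"wx": 0,"wy": 0,"wz": 0},{"jaw": -1,"tx": 0,"ty": 0,"tz": 0,"wx": 0,"wy": 0,"wz": 0}]'

```text
clock: 38.52
tcp_pos: [0.6287, 0.2627, 0.3263]
orientation: [-0.001, -0.389, 0.921, 0.0]
wrist_force: [0.8, 0.1, -0.7]
finger_gap: 0.0001
```

```bash
python3 - <<'E'
from h import *
T=[.6290,.2650,.799]
s=look("w27",[(T,rect(.09,-.062,.043,.024)),(T,rect(.055,-.055,.039,.03))]); print(s["tcp_pos"],s["wrist_force"])
E
```

```text
[0.62865795 0.26270875 0.32630695] [ 0.80409977  0.06308737 -0.70159021]
```

View pics/w27o.png

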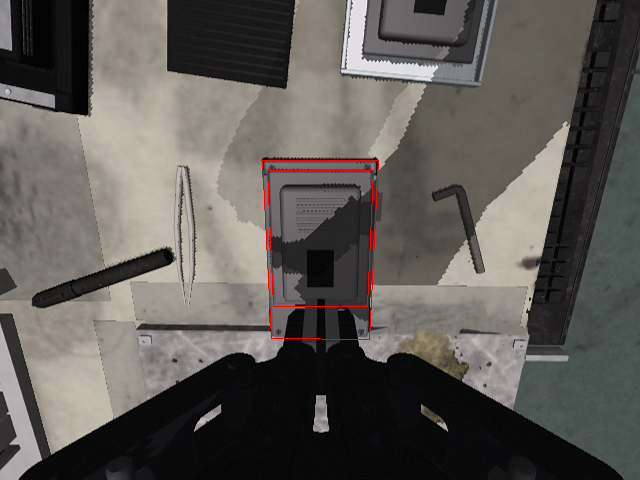

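The tall cover is square and centred on the terminal (rim at about 268–378 px across, matching the overlay), and the arm is clear.

```bash
python3 -c "
from workcell import env
print(env.hand_in())"
```

```text
the job is handed in; nothing more can be done
None
```

The battery changeover is finished and handed in at about 38.6 s. The hand-in reports no verdict.

**What I did:**
- I parked the thin pack on the mat and moved the thick pack from the charger into the terminal's pocket. The thin pack then went into the charger.
- I took the tall cover from the tray, set it on the clips and pressed it down while holding it. Resistance peaked at about 8 N, dropped as it clicked in, and then it sat on a hard stop.
- I put the low cover in the tray, right way up.

**Last checks:**
- **Packs:** Both touched bottom within about 0.2 mm of the predicted gripper height. The wrist pictures show them aligned in their pockets.
- **Tall cover:** It stopped at the predicted home height (10.1 mm against 10) under 18 N. A second 18 N press on its middle with shut fingers met it 0.4–0.6 mm above the expected height and it did not move further. The rim lies flush and square on the terminal.
- **Low cover:** It lies flat and centred in the tray to within about 1–2 mm in the picture.
- **Robot:** The arm was clear of everything at the end. The highest wrist force I read was about 20 N (18 N of it vertical), well under the limit.

**Disagreements:** The wrist camera's calibration was off by about 2 mm sideways and 2–3 mm in height. The top camera placed the terminal about 4 mm away from the wrist camera's estimate. I corrected for this using the pinched objects and contact forces.

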